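# Tighten the clamp screw of the pressure vessel with the hex key

### The job

Close the little steel pressure vessel: take the larger of the two T-handle hex keys from the aluminium rack, push it fully home in the recessed hex socket of the clamp screw before turning, and turn the screw clockwise (seen from above) until it comes up against its stop. Then put the key back upright, fully down in the rack hole it came from, and let go; leave the smaller key and the other things where they are.

Things in the scene. Friction and masses are not known exactly. Their poses are not given: they have to be found in the camera images.
- vessel: Small pressure vessel, stays put: grey base plate 110 x 130 mm, steel pot under an aluminium lid 84 mm across, over it a dark steel yoke (34 mm wide, 132 mm long along y, top at 80 mm) on two pillars (nuts on top to 87 mm). A round boss in the yoke's middle (43 mm outside, 32 mm bore) rises to 86 mm; the screw lies in it. Origin: centre of the underside.
- socket (a point): Middle of the mouth of the clamp screw's hex socket, 82 mm above the worktop, 4 mm below the boss's rim. Screw head 30 mm across; vertical socket 15.2 mm across flats, 16 mm deep, flat floor. z up; x points to a corner of the hexagon (corners every 60 degrees; a short dark line on the head marks the +x corner). x and y turn with the screw.
- screw (a joint): Turn of the clamp screw, rad; grows as it is turned clockwise seen from above, up to a hard stop at 1.0 (tight). Starts loose, between 0 and 0.25. Turning takes about 0.12 N m all the way; it stays where it is left and does not rise or sink.
- hex_key: Larger T-handle hex key, 160 g: steel hex shank 14 mm across flats, 90 mm long (last 6 mm tapered to 10 mm); on top a black bar handle 16 mm thick (x), 70 mm long (y), 22 mm high, its middle 101 mm above the tip. Origin: centre of the tip; z to the handle; a hexagon corner points along x (corners every 60 degrees). Starts upright in the rack. About 10 degrees of turning play either way in the socket.
- key_rack: Aluminium rack block that stays put, 44 mm (x) x 130 mm (y) x 50 mm high. Origin: centre of its underside. Two upright blind holes, both 44 mm deep (floors 6 mm above the worktop): a 22 mm one for the larger key at y = -35 mm, a 13.5 mm one for the smaller key at y = +40 mm.
- rack_hole (a point): Middle of the mouth of the larger rack hole, on the top of the rack, 50 mm above the worktop; z up. When the larger key stands fully down in it, its tip is 44 mm below this point.
- small_key: The smaller T-handle hex key, too small for this screw: 9 mm across flats, shank 75 mm long, black bar handle 12 x 45 x 16 mm. Stands in the rack's other hole. Origin: centre of the tip. To be left alone.
- sample_tin: Round screw-lid tin 60 mm across, 28 mm high, behind the vessel. Origin: centre of its underside. To be left alone.
- rubber_stopper: Tapered rubber stopper 32 mm across, 30 mm high, behind the rack. Origin: centre of its underside. To be left alone.
- weight_100: Grey knob weight 29 mm across, 33 mm high, in front of the precision balance (which is 89 mm high and stands between vessel and rack). Origin: centre of its underside. To be left alone.
- tape_roll: Roll of brown tape lying flat, 52 mm across, 21 mm high, in front of the precision balance (which is 89 mm high and stands between vessel and rack). Origin: centre of its underside. To be left alone.
- weight_case: Dark blue weight case 78 x 128 x 37 mm, far left. Origin: centre of its underside. To be left alone.
Mind the look-alikes: they are no part of the job. What is shaped like the hex_key but pink or yellow is not meant.

How it is judged:
By the outcome, as a careful person would: the job done as asked, in the order asked, and still so for the second after the job is handed in, with the robot touching nothing.
It also fails if it takes over 61 s, if anything falls off the work surface, if the arm or the gripper's body presses on something with over 40 N, if the wrist force passes 120 N, or if a joint passes its speed limit or range.

### The arm

A 7-joint arm with a two-finger parallel gripper is mounted at the origin on a cart in front of the work surface, level with it; the furniture and walls round the work are solid. World frame = base frame: x ahead of the robot, y to its left, z up, the work surface at z = 0. Lengths are in m, angles in rad, forces in N, time in s.
With the tool pointing down it reaches from about 0.425 to 0.875 m from the base axis. Payload 8.4 kg.
Tool frame: the origin (TCP) lies midway between the tips of the shut fingers; the grasp point (between the pads) lies 19 mm behind it; z points along the fingers, y is the line along which they close (so a half turn about z gives the same grasp; the last joint's range is limited). The gripper opens to 85 mm and grips with 20 to 120 N. Pads are 22 mm wide; open, the fingers measure 114 mm over their backs; the gripper's body (76 mm by 85 mm) begins 54 mm behind the grasp point. The pads swing forward as they close: fully open they stand 13 mm farther back than shut.
Start: joints at [1.107, 0.333, 0.04, 1.465, -0.013, 1.343, -0.059], TCP at [0.232, -0.607, 0.198] pointing down, gripper open.
Joint ranges: [-2.58, 2.58], [-0.38, 2.09], [-1.3, 1.39], [0.25, 2.4], [-1.5, 4.64], [0.08, 2.09], [-2.65, 2.65]. Speed limits (rad/s): [2.22, 2.22, 2.79, 2.79, 3.14, 3.14, 3.14].

### API

Orientations are given as a unit quaternion [w, x, y, z].
In Python, from station import arm gives the robot as it stands.
- The arm moves only by the shell command python3 -m jog 'ROWS' [FORCE]. ROWS is JSON, a list of rows, each an object with "linear": the shift along the world's x, y, z in m, a list of three; "twist": the turn, a rotation vector about the world's x, y, z in rad, a list of three; "hand": the opening, from 0 (shut) to 1 (fully open). A call has 1 to 5 rows; each row is the pose to reach, as a shift and turn from the pose commanded when the call began; what a row does not reach only later rows make up. A row lasts 1/10 s, in which the tool goes at most 50 mm and 8.59 degrees, less where a joint would pass 70% of its speed; a pose out of reach is approached as far as the arm can. A call with a gripper value outside its range is refused whole. The fingers move at their own pace and stop on an object; FORCE is the grip in N (left out, the last holds). Time passes only in rows, so rows that repeat a pose let the fingers close. It gives the time, the measured TCP pose, the force, the opening and the grip force at its end, in the units of the state.
- arm.read_state(): the state, without advancing time (a new reading comes with each control period).
- arm.capture(name): name is "scene" or "top"; returns a dict with "image" (400x640x3 uint8, red, green, blue), "camera_matrix" (3x3 intrinsics, pixels), "k1" (the pictures are not rectified: a ray, as slopes to the right and down, at radius r is drawn at 1 + k1 r^2 times it, then the intrinsics apply), "extrinsics" (4x4, takes a point from world to camera coordinates). Camera axes: x right, y down, z forward; pixel columns grow to the right and rows downward; lengths in m; the calibration is good to about 2 mm. A picture is of the moment at which its call begins. There is no depth.
- arm.sign_off(): hands the job in; it is judged then, once.
The state is a dict: "time_s": time; "joint_pos": joint angles; "joint_vel": joint speeds; "joint_efforts": joint torques, N m; "ee_pos": TCP position; "eef_rot": TCP orientation; "force": force on the tool from outside, world axes, zero at the start; "wrist_torque": the same for the moment, N m; "opening": opening from 0.0 (shut) to 1.0 (fully open); "finger_force": force on a finger pad.
Only numpy, scipy, OpenCV 4.12 (cv2) and the standard library are available. Lean on these libraries where they do the work, as an engineer would, in place of code of your own. Each camera call takes 0.05 s, during which the arm holds its last target. There are 200 camera calls.

## Working session

There is one attempt and no reset: what is moved stays moved. The work goes in short steps, Python scripts to look and compute and a shell command to move; the robot and the scene stay as the last step left them, time stands still between calls to the robot, and variables do not carry over. Pictures are saved under pics/ and viewed, at most 10 in all, crops included, and the job is handed in when it is done.

```bash
mkdir -p pics; cat > h.py <<'E'
import numpy as np, cv2
from station import arm
def cap(n):
    c=arm.capture(n); return c
def ray(c,u,v):
    K=np.array(c["camera_matrix"]); E=np.array(c["extrinsics"])
    p=cv2.undistortPoints(np.array([[[u,v]]],float),K,np.array([c["k1"],0,0,0,0.]))[0,0]
    R=E[:3,:3]; o=-R.T@E[:3,3]; return o,R.T@np.array([p[0],p[1],1])
def onz(c,u,v,z):
    o,d=ray(c,u,v); return o+d*(z-o[2])/d[2]
def proj(c,P):
    K=np.array(c["camera_matrix"]); E=np.array(c["extrinsics"])
    q,_=cv2.projectPoints(np.array(P,float).reshape(-1,1,3),cv2.Rodrigues(E[:3,:3])[0],E[:3,3],K,np.array([c["k1"],0,0,0,0.])); return q[:,0]
def save(c,f,crop=None,s=1):
    im=c["image"][:,:,::-1]
    if crop: x0,y0,x1,y1=crop; im=im[y0:y1,x0:x1]
    cv2.imwrite("pics/"+f,cv2.resize(im,None,fx=s,fy=s,interpolation=cv2.INTER_CUBIC))
E
python3 - <<'E'
from h import *
for n in("scene","top"):
    c=cap(n); save(c,n+"0.png"); E=np.array(c["extrinsics"]); print(n,-E[:3,:3].T@E[:3,3],E[:3,:3].round(2),c["camera_matrix"],c["k1"])
s=arm.read_state();print(s)
E
```

```text
scene [0.06277246 0.74622771 1.02139884] [[-0.8  -0.6  -0.02]
 [-0.46  0.63 -0.63]
 [ 0.39 -0.5  -0.78]] [[425.1537961    0.         319.52707697]
 [  0.         425.1537961  200.97624467]
 [  0.           0.           1.        ]] -0.02758438436159438
top [-0.18121733  0.42581156  1.50414299] [[-0.37 -0.93  0.01]
 [-0.83  0.33 -0.46]
 [ 0.43 -0.18 -0.89]] [[514.60116082   0.         316.1502678 ]
 [  0.         514.60116082 207.17363047]
 [  0.           0.           1.        ]] -0.05365920192962925
{'time_s': 0.1, 'joint_pos': array([ 1.10675882,  0.33384652,  0.03988572,  1.46616991, -0.01341793,
        1.34330693, -0.05852189]), 'joint_vel': array([-0.0004364 , -0.00079758, -0.00249763, -0.00379575,  0.00051237,
       -0.00023102, -0.00019691]), 'joint_efforts': array([ 6.01520733e-03, -6.60011744e+01,  1.37111709e+00, -4.06473362e+01,
        1.70398277e-02,  8.86553898e-03,  3.44945977e-05]), 'ee_pos': array([ 0.23172746, -0.60679971,  0.19671268]), 'eef_rot': array([-7.11270175e-04,  9.83412340e-01,  1.81382562e-01, -1.74174524e-04]), 'force': array([-1.14511797, -0.39393875, -0.20715288]), 'wrist_torque': array([-0.01111969,  0.02909158,  0.01237149]), 'finger_force': 0.0, 'opening': 1.0059747064085236}
```

View pics/scene0.png

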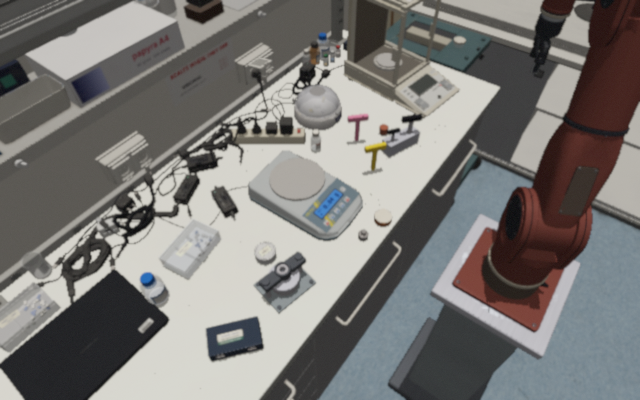

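View pics/top0.png

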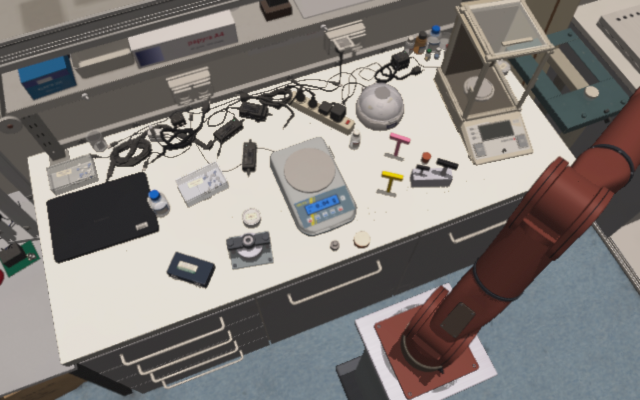

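The scene view shows the rack at about (402,138), with black T-handles at (412,118) and (392,131). The pink key at (357,122) and yellow key at (374,150) are look-alikes. The vessel is at (284,280) in scene and (250,248) in top; in top the rack is at (432,172). Enlarged crops follow.

```bash
python3 - <<'E'
from h import *
T=cap("top");S=cap("scene")
def cr(c,x0,y0,w=66,h=50):
    im=c["image"][y0:y0+h,x0:x0+w,::-1]; return cv2.resize(im,(396,300),interpolation=cv2.INTER_CUBIC)
out=np.vstack([np.hstack([cr(T,402,144),cr(S,372,106)]),np.hstack([cr(T,218,224),cr(S,252,252)])])
cv2.imwrite("pics/crops.png",out)
E
```

```text
(no output)
```

View pics/crops.png

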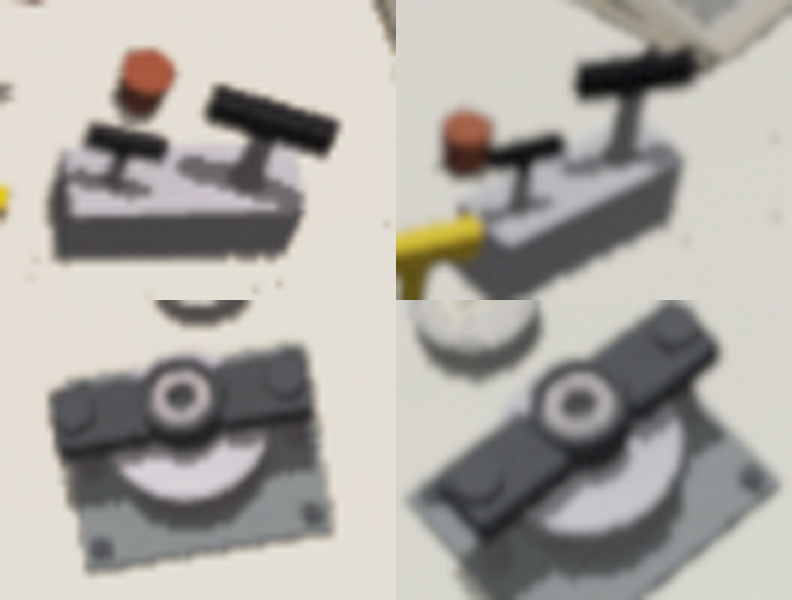

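Top left shows the large black key, handle at top (447,164) / scene (411,118). The small black key is at top (423,168) / scene (394,131). The larger one fits: black, in the rack, with the longer bar. Pink and yellow are excluded. The screw head ring is at top (248,290−) / scene (282,269). Next I'll measure.

```bash
cat > meas.py <<'E'
from h import *
def blobs(m):
    n,l,s,ce=cv2.connectedComponentsWithStats(m.astype(np.uint8),connectivity=4); return l,s,ce
def handle(c,g,thr=42,r=26,z=.107,verbose=1):
    im=c["image"].max(2); u,v=map(int,g); m=np.zeros(im.shape,bool); m[v-r:v+r,u-r:u+r]=im[v-r:v+r,u-r:u+r]<thr
    l,s,ce=blobs(m); d=[(np.hypot(*(ce[i]-g)),i) for i in range(1,len(s)) if s[i][4]>25]; i=min(d)[1]
    ys,xs=np.where(l==i); p=np.c_[xs,ys].astype(float); q=p.mean(0); w,V=np.linalg.eigh(np.cov((p-q).T)); a=V[:,1]*np.sqrt(3*w[1])
    A=onz(c,*(q+a),z);B=onz(c,*(q-a),z); yaw=np.degrees(np.arctan2(*(A-B)[:2][::-1]))%180
    print("handle",len(p),q.round(1),onz(c,*q,z)[:2].round(4),"len",np.linalg.norm(A-B).round(3),"yaw",yaw.round(1)); return q
def tri(a,b):
    (o1,d1),(o2,d2)=a,b; d1=d1/np.linalg.norm(d1);d2=d2/np.linalg.norm(d2)
    t=np.linalg.lstsq(np.c_[d1,-d2],o2-o1,rcond=None)[0]; P,Q=o1+t[0]*d1,o2+t[1]*d2
    return ((P+Q)/2).round(4),(np.linalg.norm(P-Q)*1e3).round(1)
E
python3 - <<'E'
from meas import *
T=cap("top");S=cap("scene")
for c in(T,S): print(c["camera_matrix"][0][0])
qt=handle(T,(447,164));qs=handle(S,(411,118))
print(tri(ray(T,*qt),ray(S,*qs)))
for c,u,v in((T,248,290),(S,282,269)):
    pass
# head/hole
for c,(u,v) in((T,(248,240)),(S,(282,270))):
    im=c["image"].max(2); print(im[v-9:v+10,u-9:u+11])
# yoke mask, vessel
for c,(u,v),nm in((T,(248,242),"T"),(S,(283,274),"S")):
    im=c["image"].max(2); m=np.zeros(im.shape,np.uint8); r=34; m[v-r:v+r,u-r:u+r]=(im[v-r:v+r,u-r:u+r]<95)
    m=cv2.morphologyEx(m,cv2.MORPH_OPEN,np.ones((3,3))); l,s,ce=blobs(m); i=1+np.argmax(s[1:,4]); ys,xs=np.where(l==i)
    rc=cv2.minAreaRect(np.c_[xs,ys].astype(np.float32)); b=cv2.boxPoints(rc); print(nm,s[i],rc,[onz(c,*p,.08)[:2].round(3) for p in b])
E
```

```text
514.6011608201835
425.1537961035168
handle 58 [446.7 164.5] [ 0.4776 -0.2993] len 0.061 yaw 48.5
handle 71 [411.5 118.1] [ 0.4806 -0.3006] len 0.058 yaw 48.8
(array([ 0.4789, -0.2995,  0.1074]), np.float64(2.8))
[[228 228 228 228 227 227 227 226 226 223 223 224 224 224 226 226 226 225
  223 217]
 [228 227 228 227 226 223 221 218 213 206 205 209 214 217 220 220 216 211
  201 180]
 [228 227 227 225 217 198 187 174 159 155 153 162 182 197 205 198 176 155
  145 136]
 [225 221 222 215 183 140 122 100  95  94  95 102 128 160 176 159 126 112
  106  99]
 [203 198 202 176 128  92  87  97 103 113 118  98  88 105 119  99  92  89
   88  88]
 [148 159 163 125  89  94 133 152 157 164 171 149 116  85  88  84  87  87
   87  87]
 [110 110 105  88  87 137 177 174 160 154 165 171 164 118  84  82  83  85
   86  85]
 [ 90  89  84  84 113 167 170 138 103  90 109 150 181 152  89  82  76  85
   85  85]
 [ 88  87  84  88 130 176 146  89  73  73  81 133 183 163  99  81  70  84
   85  86]
 [ 87  86  81  91 136 178 147  86  77  82  86 132 180 164 102  80  71  83
   86  86]
 [ 86  85  82  95 135 178 167 121 100 
[... 2082 characters left out ...]
 186]
 [ 90  91  91  90  89  86  73  55  43  42  40  37  34  34  37  48  75 120
  168 190]
 [ 92  92  91  93  91  89  77  58  39  36  35  35  34  40  47  71  98 131
  174 193]
 [ 92  93  91  93  89  83  68  51  42  40  45  45  48  58  76  96 118 150
  186 197]]
T [227 233  43  25 520] ((248.37838745117188, 245.27024841308594), (18.741485595703125, 42.08613967895508), 80.53767395019531) [array([0.499, 0.437]), array([0.475, 0.313]), array([0.414, 0.324]), array([0.438, 0.446])]
S [259 257  46  45 741] ((286.0400085449219, 280.22003173828125), (29.600000381469727, 54.20000076293945), 53.13010025024414) [array([0.499, 0.447]), array([0.471, 0.31 ]), array([0.392, 0.338]), array([0.423, 0.469])]
```

```bash
python3 - <<'E'
from meas import *
T=cap("top");S=cap("scene")
for c,p in((T,(247.7,239.6)),(S,(282.1,268.7))): print(onz(c,*p,.081))
print("sock",tri(ray(T,247.7,239.6),ray(S,282.1,268.7)))
print("small",onz(T,423.3,168,.089),onz(S,394,131.2,.089)); print("stopper",onz(T,426,156,.03))
E
python3 -m jog '[{"linear":[0.05,0.06,0],"twist":[0,0,0.1],"hand":1},{"linear":[0.1,0.12,-0.01],"twist":[0,0,0.2],"hand":1},{"linear":[0.15,0.18,-0.02],"twist":[0,0,0.3],"hand":1},{"linear":[0.2,0.24,-0.02],"twist":[0,0,0.4],"hand":1},{"linear":[0.247,0.307,-0.02],"twist":[0,0,0.484],"hand":1}]' 40
```

```text
[0.47422597 0.37618366 0.081     ]
[0.47463469 0.37407161 0.081     ]
sock (array([0.4719, 0.3764, 0.0867]), np.float64(0.5))
small [ 0.50221802 -0.23102541  0.089     ] [ 0.50344707 -0.23030202  0.089     ]
stopper [ 0.57032602 -0.28930072  0.03      ]
time_s: 0.9
ee_pos: [0.3911, -0.4128, 0.1824]
eef_rot: [0.0, 0.91, 0.414, 0.0]
force: [0.6, 0.2, 0.1]
opening: 0.998
finger_force: 0.0
```

```bash
python3 -m jog '[{"linear":[0.04,0.055,0],"twist":[0,0,0],"hand":1},{"linear":[0.088,0.113,0],"twist":[0,0,0],"hand":1},{"linear":[0.088,0.113,0],"twist":[0,0,0],"hand":1},{"linear":[0.088,0.113,0],"twist":[0,0,0],"hand":1},{"linear":[0.088,0.113,0],"twist":[0,0,0],"hand":1}]' 40
```

```text
time_s: 1.4
ee_pos: [0.4787, -0.3007, 0.1825]
eef_rot: [0.0, 0.911, 0.413, -0.0]
force: [0.0, -1.2, -0.8]
opening: 0.997
finger_force: 0.0
```

```bash
python3 -m jog '[{"linear":[0,0.001,-0.035],"twist":[0,0,0],"hand":1},{"linear":[0,0.001,-0.07],"twist":[0,0,0],"hand":1},{"linear":[0,0.001,-0.096],"twist":[0,0,0],"hand":1},{"linear":[0,0.001,-0.096],"twist":[0,0,0],"hand":1},{"linear":[0,0.001,-0.096],"twist":[0,0,0],"hand":1}]' 40
python3 - <<'E'
from h import *
a=cap("top");b=cap("scene")
f=lambda c,x,y:cv2.resize(c["image"][y:y+75,x:x+100,::-1],(400,300),interpolation=cv2.INTER_CUBIC)
cv2.imwrite("pics/g1.png",np.hstack([f(a,395,125),f(b,360,75)]))
E
```

```text
time_s: 1.9
ee_pos: [0.4775, -0.3018, 0.087]
eef_rot: [-0.0, 0.912, 0.411, -0.0]
force: [0.3, 0.9, -0.1]
opening: 1.0
finger_force: 0.0
```

View pics/g1.png

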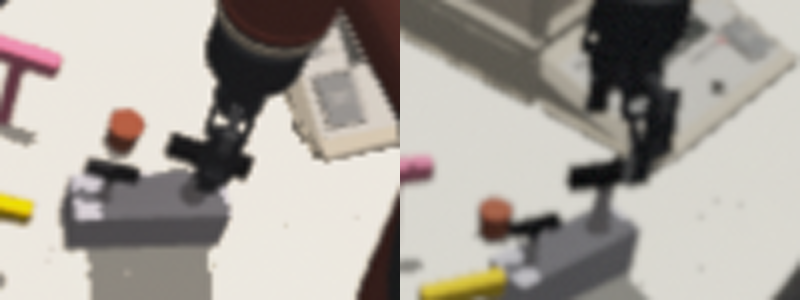

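The fingers straddle the large key's handle (left crop ~(210,155)), clear of the small key. Closing.

```bash
for i in 1 2; do python3 -m jog '[{"linear":[0,0,0],"twist":[0,0,0],"hand":0},{"linear":[0,0,0],"twist":[0,0,0],"hand":0},{"linear":[0,0,0],"twist":[0,0,0],"hand":0},{"linear":[0,0,0],"twist":[0,0,0],"hand":0},{"linear":[0,0,0],"twist":[0,0,0],"hand":0}]' 70;done
```

```text
time_s: 2.5
ee_pos: [0.4782, -0.3005, 0.0866]
eef_rot: [0.0, 0.911, 0.412, 0.0]
force: [-0.2, -0.1, -0.3]
opening: 0.146
finger_force: 0.0
time_s: 3.0
ee_pos: [0.4782, -0.3006, 0.0865]
eef_rot: [-0.0, 0.911, 0.412, 0.0]
force: [0.8, 0.0, -0.0]
opening: 0.004
finger_force: 0.0
```

```bash
python3 - <<'E'
from h import *
a=cap("top");b=cap("scene")
f=lambda c,x,y:cv2.resize(c["image"][y:y+55,x:x+50,::-1],(400,440),interpolation=cv2.INTER_CUBIC)
cv2.imwrite("pics/g2.png",np.hstack([f(a,425,135),f(b,395,85)]))
print(proj(a,[arm.read_state()["ee_pos"]]),proj(b,[arm.read_state()["ee_pos"]]))
E
```

```text
[[445.49991249 167.63884686]] [[411.24619803 123.23212053]]
```

View pics/g2.png

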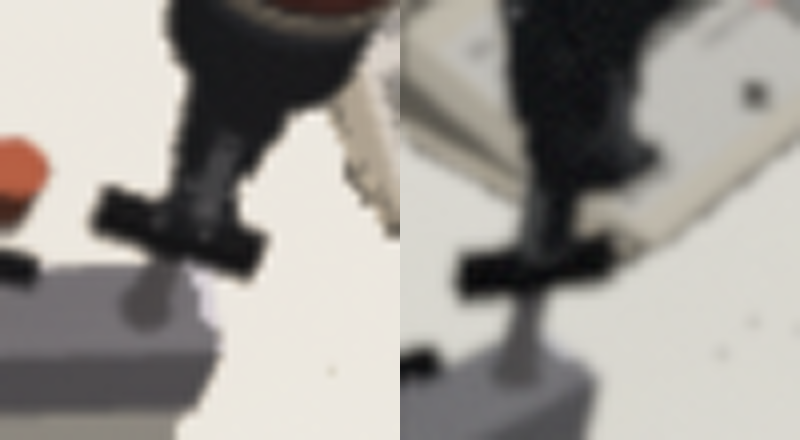

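The fingers shut completely on nothing. In both views they end at mid-handle, around top crop (200,235), and the handle hasn't moved. I'll raise and compare the visible finger tip with the reported TCP.

```bash
python3 -m jog '[{"linear":[0,0,0.03],"twist":[0,0,0],"hand":0},{"linear":[0,0,0.06],"twist":[0,0,0],"hand":0},{"linear":[0,0,0.06],"twist":[0,0,0],"hand":0},{"linear":[0,0,0.06],"twist":[0,0,0],"hand":0}]'
python3 - <<'E'
from meas import *
a=cap("top");b=cap("scene"); s=arm.read_state(); print(s["ee_pos"],s["opening"])
o=[]
for c,x,y in((a,425,125),(b,395,75)):
    im=c["image"][y:y+55,x:x+50,::-1]; im=np.clip(im.astype(float)*1.8,0,255).astype(np.uint8)
    im=cv2.resize(im,(400,440),interpolation=cv2.INTER_CUBIC); p=(proj(c,[s["ee_pos"]])[0]-[x-.5,y-.5])*8; print(p)
    cv2.circle(im,tuple(int(t) for t in p),4,(0,0,255),1); o.append(im)
cv2.imwrite("pics/g3.png",np.hstack(o))
E
```

```text
time_s: 3.5
ee_pos: [0.4785, -0.3008, 0.147]
eef_rot: [0.001, 0.911, 0.412, 0.0]
force: [-0.1, -0.1, -1.7]
opening: -0.003
finger_force: 0.0
[ 0.47758577 -0.30028596  0.14550678] 0.00038136757063658434
[202.33569249 267.31978184]
[157.07180146 277.44020005]
```

View pics/g3.png

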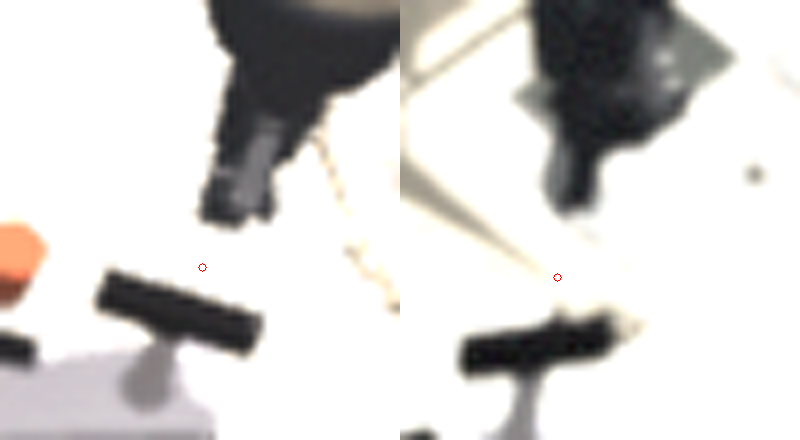

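The visible finger tips are at top crop (238,222) and scene crop (172,212), well off the projected TCP circles. I'll triangulate the real tip.

```bash
python3 - <<'E'
from meas import *
a=cap("top");b=cap("scene"); s=arm.read_state(); print(s["ee_pos"],s["joint_pos"])
pt=(425-.5+238/8,125-.5+222/8); ps=(395-.5+172/8,75-.5+212/8)
print("tip",tri(ray(a,*pt),ray(b,*ps)))
qt=handle(a,(446,164));qs=handle(b,(411,118)); print(tri(ray(a,*qt),ray(b,*qs)))
E
```

```text
[ 0.47751515 -0.30025969  0.14532606] [ 0.71223976  0.21054633 -0.26207765  1.73388482  0.05778568  1.20658926
 -0.28706036]
tip (array([ 0.4802, -0.3109,  0.1694]), np.float64(1.5))
handle 82 [446.9 163.8] [ 0.4798 -0.3011] len 0.059 yaw 47.5
handle 74 [411.6 118. ] [ 0.4807 -0.3012] len 0.059 yaw 49.3
(array([ 0.4804, -0.3014,  0.1067]), np.float64(0.8))
```

```bash
python3 - <<'E'
from meas import *
a=cap("top");b=cap("scene"); o=[]
tip=np.array([.480,-.311,.169]); t=np.radians(48.6); xa=np.array([np.cos(t),np.sin(t),0]); ya=np.array([np.sin(t),-np.cos(t),0])
for c,x,y in((a,415,85),(b,380,35)):
    im=c["image"][y:y+75,x:x+66,::-1]; im=np.clip(im.astype(float)*2.5,0,255).astype(np.uint8)
    im=cv2.resize(im,None,fx=6,fy=6,interpolation=cv2.INTER_CUBIC)
    P=[tip,tip+[0,0,.073],tip+[0,0,.15]]
    for h in(.073,.13):
        P+= [tip+[0,0,h]+s*xa*.038+r*ya*.0425 for s in(1,-1) for r in(1,-1)]
    for i,p in enumerate(proj(c,P)):
        p=((p-[x-.5,y-.5])*6).astype(int); cv2.circle(im,tuple(int(k) for k in p),4,(0,0,255) if i<3 else (0,200,0) if i<7 else (255,0,0),2)
    o.append(im)
cv2.imwrite("pics/g4.png",np.hstack(o))
E
```

```text
(no output)
```

View pics/g4.png

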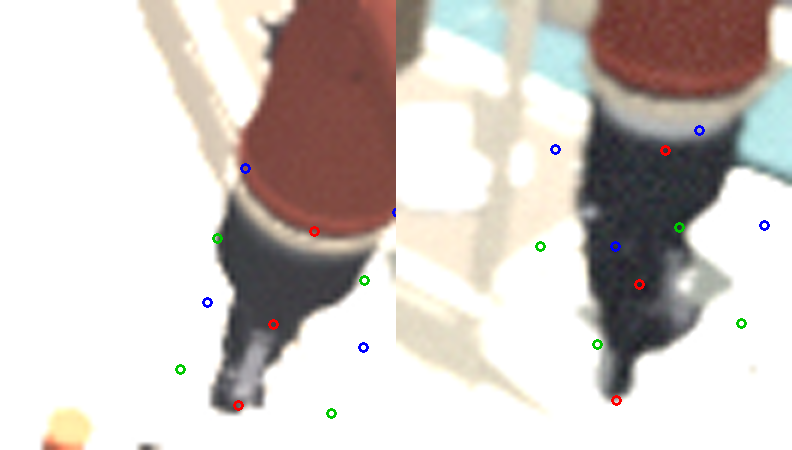

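The tool axis follows vertical in both views (red points), so there is no tilt. The TCP reading is off by roughly (+2,−10,+24..30) mm, so I'll go by the images: open, shift y +10 mm, then descend about 88 mm.

```bash
python3 -m jog '[{"linear":[0,0.01,0],"twist":[0,0,0],"hand":1},{"linear":[0,0.01,0],"twist":[0,0,0],"hand":1},{"linear":[0,0.01,0],"twist":[0,0,0],"hand":1},{"linear":[0,0.01,0],"twist":[0,0,0],"hand":1},{"linear":[0,0.01,0],"twist":[0,0,0],"hand":1}]' 70
python3 -m jog '[{"linear":[0,0,0],"twist":[0,0,0],"hand":1},{"linear":[0,0,0],"twist":[0,0,0],"hand":1},{"linear":[0,0,-0.03],"twist":[0,0,0],"hand":1},{"linear":[0,0,-0.06],"twist":[0,0,0],"hand":1},{"linear":[0,0,-0.088],"twist":[0,0,0],"hand":1}]'
python3 -m jog '[{"linear":[0,0,0],"twist":[0,0,0],"hand":1},{"linear":[0,0,0],"twist":[0,0,0],"hand":0},{"linear":[0,0,0],"twist":[0,0,0],"hand":0},{"linear":[0,0,0],"twist":[0,0,0],"hand":0},{"linear":[0,0,0],"twist":[0,0,0],"hand":0}]'
python3 -m jog '[{"linear":[0,0,0],"twist":[0,0,0],"hand":0},{"linear":[0,0,0],"twist":[0,0,0],"hand":0},{"linear":[0,0,0],"twist":[0,0,0],"hand":0},{"linear":[0,0,0],"twist":[0,0,0],"hand":0}]'
```

```text
time_s: 4.3
ee_pos: [0.4781, -0.2908, 0.1465]
eef_rot: [0.0, 0.911, 0.412, -0.0]
force: [-0.6, -0.6, -0.1]
opening: 0.849
finger_force: 0.0
time_s: 4.8
ee_pos: [0.4781, -0.2907, 0.0575]
eef_rot: [0.0, 0.911, 0.412, 0.0]
force: [-0.2, 0.2, 0.2]
opening: 1.0
finger_force: 0.0
time_s: 5.3
ee_pos: [0.4788, -0.291, 0.0597]
eef_rot: [0.001, 0.911, 0.412, 0.001]
force: [-0.5, -0.2, 0.2]
opening: 0.332
finger_force: 0.0
time_s: 5.7
ee_pos: [0.4799, -0.292, 0.0597]
eef_rot: [0.002, 0.911, 0.412, 0.001]
force: [3.9, -2.8, 1.1]
opening: 0.177
finger_force: 68.0
```

```bash
python3 -m jog '[{"linear":[0,0,0.03],"twist":[0,0,0],"hand":0},{"linear":[0,0,0.06],"twist":[0,0,0],"hand":0},{"linear":[0,0,0.1],"twist":[0,0,0],"hand":0},{"linear":[0,0,0.14],"twist":[0,0,0],"hand":0},{"linear":[0,0,0.14],"twist":[0,0,0],"hand":0}]'
python3 - <<'E'
from meas import *
a=cap("top");b=cap("scene"); s=arm.read_state(); print(s["ee_pos"],s["opening"],s["finger_force"],s["force"],s["joint_pos"])
o=[]
for c,x,y in((a,425,105),(b,390,60)):
    im=c["image"][y:y+75,x:x+66,::-1]; im=np.clip(im.astype(float)*1.8,0,255).astype(np.uint8)
    im=cv2.resize(im,None,fx=6,fy=6,interpolation=cv2.INTER_CUBIC)
    o.append(im)
cv2.imwrite("pics/g5.png",np.hstack(o))
E
```

```text
time_s: 6.2
ee_pos: [0.4808, -0.2918, 0.2046]
eef_rot: [0.004, 0.911, 0.412, 0.003]
force: [0.2, -0.1, -1.7]
opening: 0.172
finger_force: 69.4
[ 0.47843194 -0.29071925  0.19920796] 0.17168811911229495 69.35279554145382 [ 0.9389249  -0.1191705  -1.35221281] [ 0.70621558  0.16405554 -0.26882149  1.67542946  0.04522619  1.30658498
 -0.29297257]
```

View pics/g5.png

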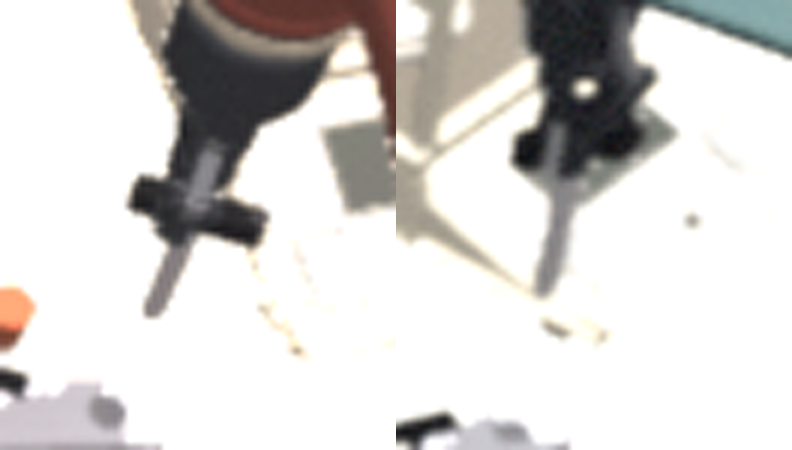

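Key is held and hangs below the gripper; tip at top crop (152,312), scene crop (146,293). The empty rack hole is at top crop (106,408), scene crop (114,432).

```bash
python3 - <<'E'
from meas import *
a=cap("top");b=cap("scene"); print(arm.read_state()["ee_pos"])
f=lambda x0,y0,u,v:(x0-.5+u/6,y0-.5+v/6)
A=lambda u,v:f(425,105,u,v);B=lambda u,v:f(390,60,u,v)
print("tip",tri(ray(a,*A(152,314)),ray(b,*B(146,295))))
h=onz(a,*A(107,410),.05),onz(b,*B(116,435),.05);print("hole",h)
for c in(a,b):
  t=np.array([.4785,-.3012,.145]); print((proj(c,[t,t+[0,0,.08]])-((425,105) if c is a else (390,60))+.5)*6)
E
```

```text
[ 0.47734507 -0.29017188  0.19711785]
tip (array([ 0.4802, -0.302 ,  0.1458]), np.float64(1.4))
hole (array([ 0.48108461, -0.29963455,  0.05      ]), array([ 0.47919676, -0.29692566,  0.05      ]))
[[152.21285072 319.11538978]
 [189.61869192 232.39062344]]
[[146.96479937 297.31233375]
 [171.19028871 172.91662735]]
```

```bash
python3 -m jog '[{"linear":[0,0.045,0],"twist":[0,0,0.09],"hand":0},{"linear":[0,0.09,0],"twist":[0,0,0.18],"hand":0},{"linear":[0,0.135,0],"twist":[0,0,0.28],"hand":0},{"linear":[0,0.18,0],"twist":[0,0,0.38],"hand":0},{"linear":[0,0.225,0],"twist":[0,0,0.48],"hand":0}]' 90
python3 -m jog '[{"linear":[0,0.045,0],"twist":[0,0,0.1],"hand":0},{"linear":[0,0.09,0],"twist":[0,0,0.2],"hand":0},{"linear":[0,0.135,0],"twist":[0,0,0.3],"hand":0},{"linear":[0,0.18,0],"twist":[0,0,0.4],"hand":0},{"linear":[0,0.225,0],"twist":[0,0,0.5],"hand":0}]'
```

```text
time_s: 6.9
ee_pos: [0.4769, -0.0638, 0.197]
eef_rot: [-0.001, 0.786, 0.618, -0.001]
force: [0.3, 0.2, -2.5]
opening: 0.165
finger_force: 92.5
time_s: 7.4
ee_pos: [0.477, 0.1608, 0.1972]
eef_rot: [-0.001, 0.609, 0.793, -0.001]
force: [1.8, -0.8, -1.5]
opening: 0.167
finger_force: 92.4
```

```bash
python3 -m jog '[{"linear":[0,0.045,0],"twist":[0,0,0.1],"hand":0},{"linear":[0,0.09,0],"twist":[0,0,0.2],"hand":0},{"linear":[-0.003,0.135,0],"twist":[0,0,0.3],"hand":0},{"linear":[-0.006,0.18,0],"twist":[0,0,0.4],"hand":0},{"linear":[-0.006,0.225,0],"twist":[0,0,0.472],"hand":0}]'
python3 -m jog '[{"linear":[0,0,0],"twist":[0,0,0],"hand":0},{"linear":[0,0,0],"twist":[0,0,0],"hand":0},{"linear":[0,0,0],"twist":[0,0,0],"hand":0}]'
python3 - <<'E'
from meas import *
a=cap("top");b=cap("scene"); s=arm.read_state(); print(s["ee_pos"],s["eef_rot"],s["joint_pos"],s["wrist_torque"])
o=[]
for c,x,y in((a,220,185),(b,245,215)):
    im=c["image"][y:y+75,x:x+66,::-1]; im=np.clip(im.astype(float)*1.5,0,255).astype(np.uint8)
    im=cv2.resize(im,None,fx=6,fy=6,interpolation=cv2.INTER_CUBIC)
    o.append(im)
cv2.imwrite("pics/g6.png",np.hstack(o))
E
```

```text
time_s: 7.9
ee_pos: [0.4711, 0.3856, 0.1969]
eef_rot: [-0.001, 0.406, 0.914, -0.001]
force: [-0.2, 0.3, -0.5]
opening: 0.163
finger_force: 92.5
time_s: 8.2
ee_pos: [0.4722, 0.383, 0.1973]
eef_rot: [-0.0, 0.409, 0.913, -0.001]
force: [1.0, -0.4, -1.9]
opening: 0.169
finger_force: 92.4
[0.47273663 0.38277794 0.19805387] [ 1.88709821e-04  4.09216053e-01  9.12437311e-01 -5.83773794e-04] [-0.07873538  0.36760493 -0.86155576  1.53510727  0.28270256  1.36990084
 -0.23655485] [ 0.02051521 -0.01703603  0.01020981]
```

View pics/g6.png

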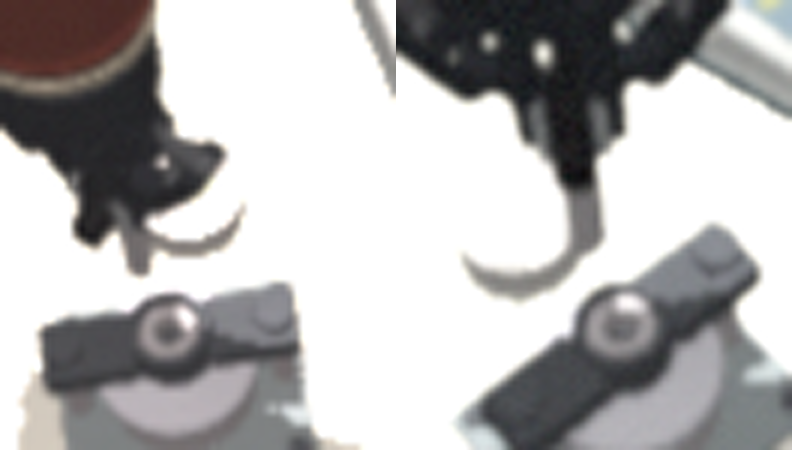

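The tip is at top crop (138,270) and scene crop (192,247). The socket hole is at top crop (172,330) and scene crop (224,324).

```bash
python3 - <<'E'
from meas import *
a=cap("top");b=cap("scene"); print(arm.read_state()["ee_pos"])
A=lambda u,v:(220-.5+u/6,185-.5+v/6);B=lambda u,v:(245-.5+u/6,215-.5+v/6)
print("tip",tri(ray(a,*A(138,272)),ray(b,*B(192,249))))
print("sock",onz(a,*A(172,330),.081),onz(b,*B(224,324),.081))
# shank verticality + pure local darkness centroid of hole
for c,(u0,v0) in((a,(248,239.5)),(b,(282,268.7))):
    g=c["image"].astype(float).mean(2); u,v=int(u0),int(v0); w=g[v-4:v+5,u-4:u+5]; w=np.clip(130-w,0,None); Y,X=np.mgrid[v-4:v+5,u-4:u+5]
    p=((w*X).sum()/w.sum(),(w*Y).sum()/w.sum()); print(p,onz(c,*p,.081))
    m=(g<70); 
    g2=c["image"]; 
for c,(u,v) in((a,(242,224)),(b,(277,250))):
    g=c["image"].mean(2); print(g[v-4:v+9,u-8:u+9].astype(int))
E
```

```text
[0.47274801 0.38312574 0.19849436]
tip (array([0.477 , 0.3829, 0.1509]), np.float64(0.2))
sock [0.47402215 0.37476899 0.081     ] [0.47555085 0.37402496 0.081     ]
(np.float64(247.62701829924652), np.float64(239.23035522066738)) [0.47546476 0.37600604 0.081     ]
(np.float64(281.56100811826), np.float64(268.54937598449044)) [0.47601696 0.37454204 0.081     ]
[[ 27  27  28  27  42  63  64  50  31  31  59  96 116 140 172 192 216]
 [ 27  27  26  23  34  57  68  60  39  46 104 159 172 197 217 220 222]
 [ 27  27  24  26  49  73  71  66  55  61 119 176 185 204 213 218 216]
 [ 23  24  24  47  97 126  81  71  68  68  84 126 168 176 192 212 209]
 [ 36  23  36  90 158 180  98  74  72  72  72  82  99 120 162 188 190]
 [ 99  64  78 143 207 207 113  75  73  74  74  80  87  87  96 102 100]
 [182 157 152 199 226 214 133  80  74  73  77  95 113 103  88  85  83]
 [227 222 215 227 228 217 152  86  73  72  80 124 175 162 122 113 109]
 [230 229 228 229 229 222 177  94  73  73  84 154 222 217 189 182 180]
 [230 230 230 230 229 228 209 117  80  75  93 161 226 229 227 227 226]
 [230 230 230 230 230 229 22
[... 409 characters left out ...]
196 178 128  84  78  78  78  89 148 200 212 214 213 213 213]
 [208 205 197 186 133  85  78  78  76  83 142 199 212 213 213 213 213]
 [204 203 200 188 136  86  78  77  77  78 138 198 212 214 214 213 214]
 [200 202 200 190 139  88  79  78  78  79 134 197 211 213 213 213 213]
 [200 201 199 187 142  92  79  78  76  77 127 190 210 213 214 213 214]
 [201 201 199 183 144  96  79  78  79  81 129 186 208 213 213 213 213]
 [200 200 198 181 138  96  79  77  81 103 154 195 211 213 213 213 213]
 [199 196 189 167 123  88  81  91 109 145 186 207 213 213 213 213 214]
 [192 187 168 133  98  86 100 132 162 186 205 212 214 213 214 213 212]
 [172 159 128  99  87  94 132 177 197 207 211 213 213 214 214 212 208]]
```

```bash
python3 -m jog '[{"linear":[-0.002,-0.008,0],"twist":[0,0,0],"hand":0},{"linear":[-0.002,-0.008,-0.02],"twist":[0,0,0],"hand":0},{"linear":[-0.002,-0.008,-0.04],"twist":[0,0,0],"hand":0},{"linear":[-0.002,-0.008,-0.053],"twist":[0,0,0],"hand":0},{"linear":[-0.002,-0.008,-0.053],"twist":[0,0,0],"hand":0}]'
python3 - <<'E'
from meas import *
a=cap("top");b=cap("scene"); s=arm.read_state(); print(s["ee_pos"],s["force"],s["wrist_torque"])
o=[]
for c,x,y in((a,230,212),(b,260,242)):
    im=c["image"][y:y+45,x:x+40,::-1]; im=np.clip(im.astype(float)*1.3,0,255).astype(np.uint8)
    im=cv2.resize(im,None,fx=10,fy=10,interpolation=cv2.INTER_CUBIC)
    for z,k in((.086,(0,0,255)),(.1,(0,255,0))):
        p=(proj(c,[[.475,.375,z]])[0]-[x-.5,y-.5])*10; cv2.circle(im,tuple(int(t) for t in p),3,k,1)
    o.append(im)
cv2.imwrite("pics/g7.png",np.hstack(o))
E
```

```text
time_s: 8.9
ee_pos: [0.4696, 0.3749, 0.1438]
eef_rot: [-0.001, 0.408, 0.913, -0.001]
force: [1.0, 0.4, -1.7]
opening: 0.165
finger_force: 92.2
[0.47027741 0.37633134 0.14601983] [ 0.56477397 -0.02202178 -1.21449501] [0.00777035 0.02339119 0.03716222]
```

View pics/g7.png

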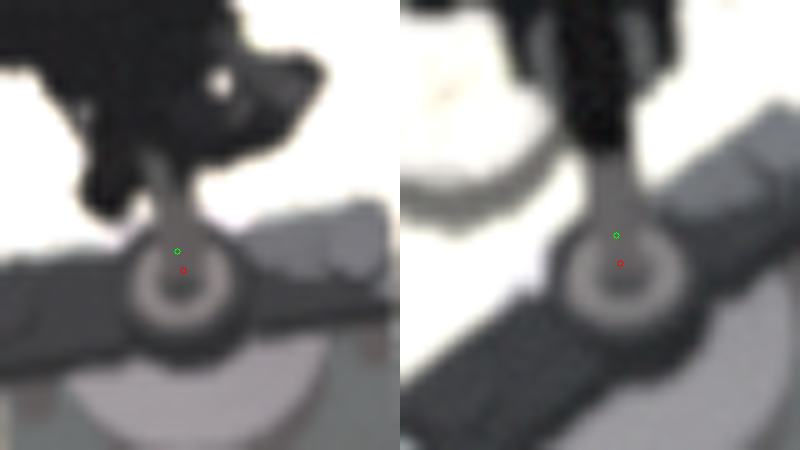

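The tip (left ~(178,262), right ~(616,240)) hangs just above the socket hole (left (182,285), right (622,280)), aligned within about 2 mm. I'll nudge slightly and descend with force watch.

```bash
python3 -m jog '[{"linear":[-0.001,0.002,-0.003],"twist":[0,0,0],"hand":0},{"linear":[-0.001,0.002,-0.006],"twist":[0,0,0],"hand":0},{"linear":[-0.001,0.002,-0.009],"twist":[0,0,0],"hand":0},{"linear":[-0.001,0.002,-0.012],"twist":[0,0,0],"hand":0},{"linear":[-0.001,0.002,-0.012],"twist":[0,0,0],"hand":0}]'
python3 - <<'E'
from h import *
s=arm.read_state();print(s["wrist_torque"],s["ee_pos"])
E
```

```text
time_s: 9.5
ee_pos: [0.4688, 0.3783, 0.133]
eef_rot: [-0.0, 0.408, 0.913, -0.0]
force: [-0.2, 0.4, -1.3]
opening: 0.166
finger_force: 92.3
[-0.00521733  0.16345364  0.07875198] [0.4688007 0.3782728 0.1329909]
```

```bash
for i in 1 2; do python3 -m jog '[{"linear":[0,0,-0.001],"twist":[0,0,0],"hand":0},{"linear":[0,0,-0.002],"twist":[0,0,0],"hand":0},{"linear":[0,0,-0.003],"twist":[0,0,0],"hand":0},{"linear":[0,0,-0.003],"twist":[0,0,0],"hand":0}]'; python3 -c "
from h import *
print(arm.read_state()['wrist_torque'])"; done
```

```text
time_s: 9.9
ee_pos: [0.4686, 0.3787, 0.1307]
eef_rot: [-0.0, 0.408, 0.913, -0.0]
force: [-4.6, -1.4, 4.6]
opening: 0.168
finger_force: 93.1
[-0.27676077  1.21987292 -0.05096623]
time_s: 10.3
ee_pos: [0.4682, 0.3785, 0.127]
eef_rot: [-0.001, 0.408, 0.913, -0.0]
force: [-5.6, 0.4, 0.8]
opening: 0.165
finger_force: 92.4
[-0.05193461  1.50934818 -0.01434314]
```

```bash
for i in 1 2; do python3 -m jog '[{"linear":[-0.001,0,-0.001],"twist":[0,0,0],"hand":0},{"linear":[-0.001,0,-0.002],"twist":[0,0,0],"hand":0},{"linear":[-0.001,0,-0.003],"twist":[0,0,0],"hand":0},{"linear":[-0.001,0,-0.003],"twist":[0,0,0],"hand":0}]'; python3 -c "
from h import *
print(arm.read_state()['wrist_torque'])"; done
```

```text
time_s: 10.7
ee_pos: [0.468, 0.3785, 0.1243]
eef_rot: [-0.0, 0.408, 0.913, -0.0]
force: [-4.5, -0.4, 0.3]
opening: 0.169
finger_force: 92.6
[-0.01291894  1.36038371 -0.07335495]
time_s: 11.1
ee_pos: [0.4674, 0.3784, 0.1213]
eef_rot: [0.0, 0.408, 0.913, 0.0]
force: [-1.9, 1.0, -3.0]
opening: 0.166
finger_force: 92.3
[ 0.16383847  0.53969615 -0.01336538]
```

```bash
for i in 1 2; do python3 -m jog '[{"linear":[0,0,-0.001],"twist":[0,0,0],"hand":0},{"linear":[0,0,-0.002],"twist":[0,0,0],"hand":0},{"linear":[0,0,-0.003],"twist":[0,0,0],"hand":0},{"linear":[0,0,-0.003],"twist":[0,0,0],"hand":0}]'; python3 -c "
from h import *
print(arm.read_state()['wrist_torque'])"; done
```

```text
time_s: 11.5
ee_pos: [0.4676, 0.379, 0.1201]
eef_rot: [0.001, 0.408, 0.913, 0.001]
force: [-4.0, -3.0, 11.4]
opening: 0.164
finger_force: 94.0
[-0.62906965  1.23730443 -0.05471694]
time_s: 11.9
ee_pos: [0.4688, 0.3804, 0.1195]
eef_rot: [0.002, 0.408, 0.913, 0.002]
force: [-5.2, -2.7, 26.7]
opening: 0.169
finger_force: 97.0
[-0.92015457  1.41392175 -0.04451095]
```

```bash
cat > st.py <<'E'
from h import *
s=arm.read_state(); q=s["eef_rot"]; print("tq",s["wrist_torque"].round(2),"F",s["force"].round(1),"yaw",round(2*np.degrees(np.arctan2(q[2],q[1])),2),"ee",s["ee_pos"].round(4),"j7",s["joint_pos"][6].round(2))
E
python3 -m jog '[{"linear":[-0.001,-0.001,0.002],"twist":[0,0,0],"hand":0},{"linear":[-0.001,-0.001,0.002],"twist":[0,0,-0.05],"hand":0},{"linear":[-0.001,-0.001,0.002],"twist":[0,0,-0.1],"hand":0},{"linear":[-0.001,-0.001,0.002],"twist":[0,0,-0.15],"hand":0},{"linear":[-0.001,-0.001,0.002],"twist":[0,0,-0.2],"hand":0}]' 110; python3 st.py
```

```text
time_s: 12.4
ee_pos: [0.4687, 0.3801, 0.12]
eef_rot: [0.001, 0.498, 0.867, 0.004]
force: [2.4, 5.0, 7.1]
opening: 0.168
finger_force: 108.3
tq [ 1.51 -0.98  0.21] F [2.4 5.  7.1] yaw 120.25 ee [0.4687 0.3801 0.12  ] j7 -0.46
```

```bash
python3 -m jog '[{"linear":[0.0,0.001,0],"twist":[0,0,-0.05],"hand":0},{"linear":[0,0.001,0],"twist":[0,0,-0.1],"hand":0},{"linear":[0,0.001,0],"twist":[0,0,-0.15],"hand":0},{"linear":[0,0.001,0],"twist":[0,0,-0.2],"hand":0},{"linear":[0,0.001,0],"twist":[0,0,-0.2],"hand":0}]'; python3 st.py
python3 -m jog '[{"linear":[0.0,0.0,0],"twist":[0,0,-0.05],"hand":0},{"linear":[0,0.0,0],"twist":[0,0,-0.1],"hand":0},{"linear":[0,0.0,0],"twist":[0,0,-0.15],"hand":0},{"linear":[0,0,0],"twist":[0,0,-0.2],"hand":0},{"linear":[0,0,0],"twist":[0,0,-0.2],"hand":0}]'; python3 st.py
```

```text
time_s: 12.9
ee_pos: [0.4696, 0.3808, 0.12]
eef_rot: [0.001, 0.582, 0.813, 0.004]
force: [5.8, 5.2, 6.0]
opening: 0.161
finger_force: 108.1
tq [ 1.48 -1.57  0.15] F [5.8 5.2 6. ] yaw 108.78 ee [0.4696 0.3808 0.12  ] j7 -0.64
time_s: 13.4
ee_pos: [0.4706, 0.381, 0.1201]
eef_rot: [0.001, 0.661, 0.751, 0.005]
force: [8.7, 5.7, 2.9]
opening: 0.165
finger_force: 108.0
tq [ 1.91 -2.5   0.17] F [8.7 5.7 2.9] yaw 97.3 ee [0.4706 0.381  0.1201] j7 -0.83
```

```bash
python3 -m jog '[{"linear":[0.002,0.0015,-0.001],"twist":[0,0,-0.05],"hand":0},{"linear":[0.002,0.0015,-0.001],"twist":[0,0,-0.1],"hand":0},{"linear":[0.002,0.0015,-0.001],"twist":[0,0,-0.15],"hand":0},{"linear":[0.002,0.0015,-0.001],"twist":[0,0,-0.2],"hand":0},{"linear":[0.002,0.0015,-0.001],"twist":[0,0,-0.2],"hand":0}]'; python3 st.py
python3 -m jog '[{"linear":[0.001,0.001,0],"twist":[0,0,-0.05],"hand":0},{"linear":[0.001,0.001,0],"twist":[0,0,-0.1],"hand":0},{"linear":[0.001,0.001,0],"twist":[0,0,-0.15],"hand":0},{"linear":[0.001,0.001,0],"twist":[0,0,-0.2],"hand":0},{"linear":[0.001,0.001,0],"twist":[0,0,-0.2],"hand":0}]'; python3 st.py
```

```text
time_s: 13.9
ee_pos: [0.4725, 0.382, 0.1199]
eef_rot: [0.001, 0.732, 0.681, 0.005]
force: [5.9, 2.3, 10.7]
opening: 0.161
finger_force: 109.0
tq [ 0.78 -1.8   0.1 ] F [ 5.9  2.3 10.7] yaw 85.83 ee [0.4725 0.382  0.1199] j7 -1.02
time_s: 14.4
ee_pos: [0.474, 0.3823, 0.1199]
eef_rot: [0.001, 0.797, 0.604, 0.005]
force: [7.6, 1.4, 12.2]
opening: 0.166
finger_force: 109.1
tq [ 0.19 -2.04  0.08] F [ 7.6  1.4 12.2] yaw 74.34 ee [0.474  0.3823 0.1199] j7 -1.21
```

```bash
for i in 1 2; do python3 -m jog '[{"linear":[0.001,0,0],"twist":[0,0,-0.03],"hand":0},{"linear":[0.001,0,0],"twist":[0,0,-0.06],"hand":0},{"linear":[0.001,0,0],"twist":[0,0,-0.09],"hand":0},{"linear":[0.001,0,0],"twist":[0,0,-0.12],"hand":0}]'|grep time; python3 st.py; done
```

```text
time_s: 14.8
tq [ 0.06 -2.1   0.22] F [ 7.2 -0.2 12.4] yaw 67.5 ee [0.475  0.3821 0.1199] j7 -1.32
time_s: 15.2
tq [-0.19 -1.98  0.25] F [ 6.9  0.1 12.7] yaw 60.62 ee [0.476  0.3819 0.1199] j7 -1.44
```

```bash
for i in 1 2 3; do python3 -m jog '[{"linear":[0,0,0],"twist":[0,0,-0.03],"hand":0},{"linear":[0,0,0],"twist":[0,0,-0.06],"hand":0},{"linear":[0,0,0],"twist":[0,0,-0.08],"hand":0},{"linear":[0,0,0],"twist":[0,0,-0.08],"hand":0}]'|grep time; python3 st.py; done
```

```text
time_s: 15.6
tq [-0.21 -2.18  0.22] F [ 7.9 -0.2 12.6] yaw 56.05 ee [0.4764 0.3816 0.1199] j7 -1.51
time_s: 16.0
tq [-0.37 -2.45  0.17] F [ 8.9 -1.5 11.6] yaw 51.45 ee [0.4767 0.3813 0.1199] j7 -1.59
time_s: 16.4
tq [-0.52 -2.73  0.11] F [ 8.8 -1.2 12.8] yaw 46.84 ee [0.4771 0.381  0.1199] j7 -1.66
```

```bash
python3 - <<'E'
from meas import *
cs={n:cap(n) for n in("top","scene")}
for n,c in cs.items():
    g=c["image"].max(2).astype(np.float32)
    for z in(.164,.170):
        print(n,z)
        for sgn in(1,-1):
            r=[]
            for yaw in range(0,180,12):
                t=np.radians(yaw); P=[[.475+sgn*k*np.cos(t),.375+sgn*k*np.sin(t),z] for k in(.024,.028,.032)]
                p=proj(c,P).astype(np.float32); r.append(int(cv2.remap(g,p[:,:1],p[:,1:],cv2.INTER_LINEAR).mean()))
            print(sgn,r)
# shank width/centre just above boss & verticality: dark-grey pixels rows
E
```

```text
top 0.164
1 [27, 27, 27, 26, 27, 32, 42, 40, 37, 27, 78, 143, 104, 74, 76]
-1 [74, 61, 35, 27, 36, 115, 149, 92, 178, 223, 226, 227, 188, 45, 28]
top 0.17
1 [27, 27, 27, 27, 27, 30, 40, 38, 42, 29, 41, 128, 126, 71, 76]
-1 [71, 47, 26, 30, 43, 151, 106, 112, 210, 226, 227, 226, 159, 36, 27]
scene 0.164
1 [40, 107, 101, 57, 69, 67, 110, 84, 85, 160, 168, 94, 75, 116, 162]
-1 [168, 162, 67, 17, 22, 44, 156, 209, 215, 189, 41, 27, 49, 56, 34]
scene 0.17
1 [37, 114, 146, 94, 70, 64, 60, 91, 64, 100, 133, 85, 71, 137, 188]
-1 [181, 109, 19, 21, 26, 127, 206, 216, 216, 183, 35, 25, 39, 43, 31]
```

```bash
for i in 1 2 3; do python3 -m jog '[{"linear":[0.0005,0,0],"twist":[0,0,-0.03],"hand":0},{"linear":[0.0005,0,0],"twist":[0,0,-0.06],"hand":0},{"linear":[0.0005,0,0],"twist":[0,0,-0.08],"hand":0},{"linear":[0.0005,0,0],"twist":[0,0,-0.08],"hand":0}]' 115|grep -E 'time|open'; python3 st.py; done
```

```text
time_s: 16.9
opening: 0.165
tq [-0.75 -2.6   0.2 ] F [ 9.3 -1.9 12.4] yaw 42.25 ee [0.4776 0.3807 0.1199] j7 -1.74
time_s: 17.3
opening: 0.165
tq [-1.05 -2.47  0.11] F [ 7.9 -3.6 13.5] yaw 37.65 ee [0.4781 0.3804 0.1199] j7 -1.81
time_s: 17.7
opening: 0.166
tq [-1.36 -2.41  0.14] F [ 8.1 -4.3 15.1] yaw 33.06 ee [0.4785 0.3801 0.1199] j7 -1.89
```

```bash
python3 - <<'E'
from meas import *
for n in("top","scene"):
    c=cap(n); g=c["image"].max(2).astype(np.float32)
    print(n)
    for z in np.arange(.075,.2,.007):
        p=proj(c,[[.475,.375,z]])[0]; xs=np.arange(-7,8,dtype=np.float32)
        r=cv2.remap(g,(p[0]+xs)[None].astype(np.float32),np.full((1,15),p[1],np.float32),cv2.INTER_LINEAR)[0]
        print(round(z,3),p.round(1),r.astype(int))
c=cap("scene");print((proj(c,[[.475,.375,.186]])-[259.5,241.5])*10)
c=cap("top");print((proj(c,[[.475,.375,.186]])-[229.5,211.5])*10)
E
```

```text
top
0.075 [248.2 240.1] [ 55  65  89 103  92  79  77  77  82  97 107  92  62  52  49]
0.082 [248.  239.1] [ 54  58  80 103  92  78  77  76  78  91 109 100  67  53  49]
0.089 [247.7 238.2] [ 56  55  68  91  91  81  76  75  78  89 102  94  66  54  58]
0.096 [247.4 237.2] [85 74 63 73 82 79 76 75 76 81 83 72 53 49 65]
0.103 [247.2 236.3] [148 140  98  69  71  76  75  73  68  64  58  43  33  34  57]
0.11 [246.9 235.3] [193 196 163 108  74  75  74  66  56  44  36  28  25  24  37]
0.117 [246.6 234.3] [189 183 176 149 102  75  65  53  39  30  27  27  28  25  29]
0.124 [246.4 233.3] [141 123 131 129 108  70  52  38  28  25  27  29  30  29  33]
0.131 [246.1 232.3] [80 61 76 86 83 55 36 28 25 27 28 30 30 32 46]
0.138 [245.8 231.3] [40 38 53 65 60 39 28 26 28 30 30 30 32 49 89]
0.145 [245.6 230.3] [ 28  31  46  59  53  36  27  28  29  30  30  37  56  97 154]
0.152 [245.3 229.3] [ 27  29  38  50  51  36  29  30  30  29  34  55 103 158 203]
0.159 [245.  228.3] [ 27  27  30  38  44  32  31  29  31  29  37  66 115 164 192]
0.166 [244.7 227.3] [ 29  27  28  30  33  30  30  28  28  32  47  73 100 118
[... 1082 characters left out ...]
 33  26  22  23  22  33  57  67  65  68  89 136 173 183 174]
0.145 [279.5 255.5] [39 33 29 25 23 28 44 57 50 39 44 66 85 92 89]
0.152 [279.3 253.9] [48 36 35 31 23 25 39 51 44 25 15 16 17 16 18]
0.159 [279.  252.3] [52 44 43 39 35 25 28 42 40 26 19 20 20 20 21]
0.166 [278.7 250.8] [58 53 52 50 43 31 23 25 31 26 23 23 22 22 23]
0.173 [278.5 249.2] [60 47 39 35 33 30 25 23 24 24 24 28 32 35 37]
0.18 [278.2 247.6] [ 66  51  35  29  27  26  22  22  23  38  80 121 132 136 137]
0.187 [277.9 245.9] [ 68  55  38  24  23  27  26  23  23  51 127 190 209 211 211]
0.194 [277.6 244.3] [ 67  58  39  27  24  25  25  24  25  57 126 187 212 217 217]
[[184.59176104  46.51266425]]
[[143.86944673 127.60214261]]
```

```bash
python3 - <<'E'
from meas import *
cs={n:cap(n) for n in("top","scene")}
print(list(range(0,96,6)))
for n,c in cs.items():
    g=c["image"].max(2).astype(np.float32)
    for z in(.158,.166,.174):
        for sgn in(-1,1):
            r=[]
            for yaw in range(0,96,6):
                t=np.radians(yaw); P=[[.475+sgn*k*np.cos(t),.375+sgn*k*np.sin(t),z] for k in(.024,.028,.032)]
                p=proj(c,P).astype(np.float32); r.append(int(cv2.remap(g,p[:,:1],p[:,1:],cv2.INTER_LINEAR).mean()))
            print(n,z,sgn,r)
c=cs["scene"]; g=c["image"].max(2); print(g[244:266,262:300:1])
E
```

```text
[0, 6, 12, 18, 24, 30, 36, 42, 48, 54, 60, 66, 72, 78, 84, 90]
top 0.158 -1 [70, 66, 52, 31, 26, 28, 31, 66, 138, 205, 230, 231, 215, 163, 109, 92]
top 0.158 1 [27, 27, 26, 27, 27, 27, 27, 28, 30, 34, 34, 34, 33, 31, 29, 40]
top 0.166 -1 [60, 46, 32, 27, 28, 29, 47, 119, 200, 229, 222, 194, 142, 99, 95, 131]
top 0.166 1 [27, 27, 27, 27, 27, 27, 27, 27, 27, 31, 36, 36, 35, 34, 32, 28]
top 0.174 -1 [45, 30, 27, 29, 30, 40, 101, 192, 223, 211, 171, 125, 98, 105, 155, 201]
top 0.174 1 [27, 28, 27, 27, 27, 28, 27, 26, 26, 27, 33, 41, 39, 35, 34, 33]
scene 0.158 -1 [130, 116, 83, 44, 19, 17, 21, 24, 26, 45, 90, 141, 179, 202, 211, 215]
scene 0.158 1 [68, 66, 64, 65, 70, 69, 64, 58, 56, 65, 96, 120, 112, 91, 84, 93]
scene 0.166 -1 [113, 61, 26, 17, 19, 23, 25, 36, 81, 144, 186, 207, 215, 217, 217, 217]
scene 0.166 1 [66, 65, 66, 74, 77, 78, 80, 74, 63, 57, 58, 75, 99, 105, 86, 74]
scene 0.174 -1 [38, 19, 19, 22, 25, 26, 63, 134, 187, 209, 216, 217, 217, 217, 217, 217]
scene 0.174 1 [58, 58, 65, 84, 93, 98, 95, 91, 84, 70, 59, 57, 64, 77, 84, 71]
[[201 203 199 166 100  42  49  68  72  70  54
[... 2753 characters left out ...]
  90  94  94  94  94  92  92  90  90  90  88  82  66
   68  70]
 [ 89  88  90  90  88  90  90  94 100 117 151 187 208 214 208 185 141  95
   79  78  77  76  72  68  76  82  88  91  90  85  79  75  75  75  68  60
   57  58]
 [101  98  95  96  96  97 107 129 141 158 189 207 213 208 187 146  98  80
   77  78  78  76  68  60  57  65  73  75  74  71  61  58  59  58  55  53
   48  48]
 [142 136 121 112 119 135 155 181 191 197 209 213 204 184 145  95  67  73
   76  78  78  76  74  66  55  53  55  58  57  56  52  52  49  51  51  49
   45  43]
 [192 184 163 150 160 183 195 208 212 214 214 206 185 142  92  63  68  77
   79  79  79  77  76  81  73  55  51  53  50  51  52  52  51  52  48  46
   41  40]]
```

```bash
python3 -m jog '[{"linear":[0.003,-0.0015,0.0015],"twist":[0,0,0],"hand":0},{"linear":[0.003,-0.0015,0.0015],"twist":[0,0,0],"hand":0},{"linear":[0.003,-0.0015,0.0015],"twist":[0,0,0],"hand":0}]'|grep -E 'time|open'; python3 st.py
for i in 1 2 3; do python3 -m jog '[{"linear":[0,0,0],"twist":[0,0,0.05],"hand":0},{"linear":[0,0,0],"twist":[0,0,0.05],"hand":0}]' |grep time; python3 st.py; done
for i in 1 2 3 4; do python3 -m jog '[{"linear":[0,0,0],"twist":[0,0,-0.05],"hand":0},{"linear":[0,0,0],"twist":[0,0,-0.05],"hand":0}]' |grep time; python3 st.py; done
```

```text
time_s: 18.3
opening: 0.162
tq [-0.32 -1.74  0.04] F [6. 0. 9.] yaw 33.19 ee [0.479  0.3796 0.12  ] j7 -1.88
time_s: 18.5
tq [-0.08 -1.62 -0.06] F [ 5.  -0.5  8.4] yaw 36.16 ee [0.4789 0.3799 0.12  ] j7 -1.84
time_s: 18.7
tq [ 0.12 -1.55 -0.07] F [5.5 0.5 9.1] yaw 39.03 ee [0.4787 0.3801 0.12  ] j7 -1.79
time_s: 18.9
tq [ 0.27 -1.32 -0.04] F [5.1 1.  8.5] yaw 41.9 ee [0.4785 0.3803 0.12  ] j7 -1.74
time_s: 19.1
tq [ 0.02 -1.56  0.01] F [4.8 0.9 8.8] yaw 38.85 ee [0.4787 0.38   0.12  ] j7 -1.79
time_s: 19.3
tq [-0.14 -1.62  0.07] F [ 4.9 -0.9  8.2] yaw 35.97 ee [0.4788 0.3798 0.12  ] j7 -1.84
time_s: 19.5
tq [-0.36 -1.67  0.06] F [ 4.8 -1.1  8.8] yaw 33.1 ee [0.4789 0.3796 0.12  ] j7 -1.89
time_s: 19.7
tq [-0.51 -1.67  0.09] F [ 5.8 -2.1  8.7] yaw 30.23 ee [0.479  0.3794 0.12  ] j7 -1.93
```

```bash
python3 - <<'E'
from meas import *
S=cap("scene");T=cap("top")
t=np.radians(30); a=np.array([np.cos(t),np.sin(t),0]); n=np.array([-np.sin(t),np.cos(t),0]); o=np.array([.475,.375,0])
for zb in(.156,.167,.172):
  for k in(.015,.022,.03):
    P=[o-k*a+.008*n+[0,0,zb],o-k*a-.008*n+[0,0,zb+.022]]; print(zb,k,"S",proj(S,P).round(1).tolist(),"T",proj(T,P).round(1).tolist())
  print("end",proj(S,[o-.035*a+[0,0,zb+.011]]).round(1))
g=T["image"].max(2);print(g[222:242,236:262])
g=S["image"].max(2);print(g[245:260,278:298])
E
```

```text
0.156 0.015 S [[284.7, 256.4], [285.1, 245.7]] T [[247.1, 233.7], [250.0, 226.4]]
0.156 0.022 S [[287.6, 256.7], [288.1, 246.0]] T [[249.0, 235.0], [251.9, 227.8]]
0.156 0.03 S [[291.0, 257.0], [291.4, 246.3]] T [[251.1, 236.6], [254.0, 229.4]]
end [[293.3 251.9]]
0.167 0.015 S [[284.4, 254.0], [284.8, 243.2]] T [[246.7, 232.1], [249.6, 224.8]]
0.167 0.022 S [[287.3, 254.2], [287.7, 243.4]] T [[248.5, 233.4], [251.5, 226.2]]
0.167 0.03 S [[290.7, 254.6], [291.1, 243.7]] T [[250.6, 235.0], [253.6, 227.8]]
end [[293.  249.3]]
0.172 0.015 S [[284.2, 252.8], [284.6, 242.0]] T [[246.5, 231.3], [249.4, 224.0]]
0.172 0.022 S [[287.1, 253.1], [287.6, 242.2]] T [[248.3, 232.7], [251.3, 225.4]]
0.172 0.03 S [[290.5, 253.4], [290.9, 242.5]] T [[250.5, 234.3], [253.4, 227.0]]
end [[292.8 248.2]]
[[ 27  26  28  27  26  26  26  27  31  45  60  60 111 185 220 225 225 223
  216 204 182 164 106 108 182 233]
 [ 26  27  27  26  27  27  27  24  29  49  71  70  95 163 212 222 222 212
  185 181 128 100  91 140 211 234]
 [ 29  29  29  26  27  27  27  25  25  31  48  62  84 144 190 202 200 174
  120 103  90
[... 2451 characters left out ...]
 114 181
  189 183]
 [ 43  51  38  23  19  21  21  23  21  23  21  25  22  22  21  27  86 140
  144 133]
 [ 45  61  44  24  17  13  14  18  15  17  23  19  19  22  16  23  54  97
  106 102]
 [ 46  64  47  27  15  18  18  16  20  16  16  17  14  16  17  18  47  85
   98  98]
 [ 47  65  57  35  28  36  53  58  56  42  32  23  19  18  19  21  54  89
   97 100]
 [ 49  67  65  54  49  73 110 127 129 113  85  55  40  37  34  42  66  91
   98  99]
 [ 49  68  72  69  70  96 148 180 182 169 131  90  74  70  66  70  76  87
   96 100]
 [ 57  70  74  75  77 103 161 195 194 174 135 101  91  90  88  87  83  79
   83  91]
 [ 95  78  78  76  78 102 151 178 168 139 111  97  92  94  94  91  90  79
   72  74]]
```

```bash
cat > ring.py <<'E'
from meas import *
def ring(c,im,ctr):
    g=im.astype(np.float32).mean(2); out=[]
    for th in range(0,360,12):
        t=np.radians(th); P=[[ctr[0]+r*np.cos(t),ctr[1]+r*np.sin(t),.082] for r in(.0105,.012,.0135)]
        p=proj(c,P).astype(np.float32); out.append(int(cv2.remap(g,p[:,:1],p[:,1:],cv2.INTER_CUBIC).mean()))
    return out
E
python3 - <<'E'
from ring import *
S=cap("scene");T=cap("top"); print(list(range(0,360,12)))
for n,c,ctr in(("top",T,(.4748,.3757)),("scene",S,(.4757,.3743))):
    print(n,"init",ring(c,cv2.imread("pics/%s0.png"%n),ctr)); print(n,"now ",ring(c,c["image"],ctr))
E
```

```text
[0, 12, 24, 36, 48, 60, 72, 84, 96, 108, 120, 132, 144, 156, 168, 180, 192, 204, 216, 228, 240, 252, 264, 276, 288, 300, 312, 324, 336, 348]
top init [140, 150, 159, 160, 157, 159, 161, 164, 167, 168, 166, 165, 161, 157, 155, 161, 165, 161, 159, 165, 167, 163, 163, 157, 151, 146, 147, 150, 141, 136]
top now  [72, 74, 76, 83, 93, 95, 96, 98, 101, 102, 100, 99, 98, 97, 97, 98, 100, 99, 99, 101, 101, 99, 87, 68, 54, 47, 47, 49, 58, 66]
scene init [144, 150, 155, 157, 161, 164, 166, 165, 162, 159, 156, 157, 157, 157, 159, 165, 167, 167, 167, 164, 159, 156, 154, 154, 154, 152, 149, 142, 134, 135]
scene now  [80, 86, 90, 91, 95, 97, 99, 99, 97, 96, 95, 95, 96, 97, 98, 98, 100, 102, 101, 98, 92, 86, 78, 73, 75, 77, 77, 76, 76, 74]
```

```bash
python3 -m jog '[{"linear":[0.001,0,0.008],"twist":[0,0,0],"hand":0},{"linear":[0.001,0,0.02],"twist":[0,0,0],"hand":0},{"linear":[0.001,0,0.04],"twist":[0,0,0],"hand":0},{"linear":[0.001,0,0.07],"twist":[0,0,0],"hand":0},{"linear":[0.001,0,0.085],"twist":[0,0,0],"hand":0}]'; python3 - <<'E'
from ring import *
import st
S=cap("scene");T=cap("top"); print(list(range(0,360,12)))
for n,c,ctr in(("top",T,(.4748,.3757)),("scene",S,(.4757,.3743))):
    print(n,"now ",ring(c,c["image"],ctr)); np.save("pics/%s_lift.npy"%n,c["image"])
E
```

```text
time_s: 20.4
ee_pos: [0.477, 0.38, 0.2051]
eef_rot: [-0.0, 0.965, 0.262, 0.001]
force: [0.5, -0.1, -1.9]
opening: 0.161
finger_force: 112.9
tq [ 0.08 -0.03  0.01] F [ 0.5 -0.1 -1.9] yaw 30.42 ee [0.477  0.38   0.2051] j7 -1.9
[0, 12, 24, 36, 48, 60, 72, 84, 96, 108, 120, 132, 144, 156, 168, 180, 192, 204, 216, 228, 240, 252, 264, 276, 288, 300, 312, 324, 336, 348]
top now  [91, 91, 94, 98, 99, 97, 97, 98, 101, 101, 99, 98, 97, 95, 95, 97, 99, 99, 99, 101, 101, 101, 102, 100, 96, 92, 91, 92, 91, 92]
scene now  [86, 89, 91, 91, 94, 97, 98, 98, 97, 95, 92, 93, 92, 93, 95, 98, 100, 102, 102, 100, 97, 95, 93, 90, 79, 80, 87, 85, 84, 86]
```

```bash
python3 - <<'E'
from ring import *
cs={n:cap(n) for n in("top","scene")}
# fine ring, 5-deg
c=cs["scene"]; i0=cv2.imread("pics/scene0.png").astype(np.float32).mean(2); g1=np.mean([cap("scene")["image"] for _ in range(4)],0).astype(np.float32).mean(2)
def fr(g,r):
    o=[]
    for th in range(250,372,6):
        t=np.radians(th); p=proj(c,[[.4757+k*np.cos(t),.3743+k*np.sin(t),.082] for k in r]).astype(np.float32); o.append(float(cv2.remap(g,p[:,:1],p[:,1:],cv2.INTER_CUBIC).mean()))
    return np.array(o)
print(list(range(250,372,6)))
for r in((.0105,.012,.0135),(.012,.014)): print((100*fr(g1,r)/fr(i0,r)).astype(int))
print(list(range(0,180,12)))
for n,c in cs.items():
    g=c["image"].max(2).astype(np.float32)
    for sgn in(-1,1):
        r=[]
        for yaw in range(0,180,12):
            t=np.radians(yaw); P=[[.476+sgn*k*np.cos(t),.375+sgn*k*np.sin(t),.252] for k in(.024,.028,.032)]
            p=proj(c,P).astype(np.float32); r.append(int(cv2.remap(g,p[:,:1],p[:,1:],cv2.INTER_LINEAR).mean()))
        print(n,sgn,r)
E
```

```text
[250, 256, 262, 268, 274, 280, 286, 292, 298, 304, 310, 316, 322, 328, 334, 340, 346, 352, 358, 364, 370]
[60 60 60 60 59 57 53 49 50 54 57 58 60 60 62 63 63 62 60 59 59]
[60 60 61 61 60 57 53 48 48 53 56 58 59 60 62 64 63 62 60 59 59]
[0, 12, 24, 36, 48, 60, 72, 84, 96, 108, 120, 132, 144, 156, 168]
top -1 [43, 26, 29, 103, 213, 228, 230, 229, 221, 224, 235, 213, 68, 26, 29]
top 1 [27, 27, 28, 27, 29, 40, 34, 30, 34, 137, 179, 202, 220, 182, 71]
scene -1 [67, 15, 21, 37, 157, 213, 213, 206, 201, 200, 46, 23, 21, 23, 46]
scene 1 [64, 93, 105, 68, 59, 62, 132, 185, 164, 138, 149, 113, 76, 99, 151]
```

The screw-head mark moved from about 342° to 294° in the scene view, against an expected stop at roughly 291°. The key then seems to have slipped past the stop inside the socket. I'll re-seat it and confirm the stop with closer torque sampling.

```bash
python3 -m jog '[{"linear":[0,0,-0.03],"twist":[0,0,-0.1],"hand":0},{"linear":[0,0,-0.055],"twist":[0,0,-0.1],"hand":0},{"linear":[0.001,0,-0.065],"twist":[0,0,-0.1],"hand":0},{"linear":[0.001,0,-0.068],"twist":[0,0,-0.1],"hand":0},{"linear":[0.001,0,-0.071],"twist":[0,0,-0.1],"hand":0}]'|grep time; python3 st.py
python3 -m jog '[{"linear":[0,0,-0.003],"twist":[0,0,0],"hand":0},{"linear":[0,0,-0.006],"twist":[0,0,0],"hand":0},{"linear":[0,0,-0.009],"twist":[0,0,0],"hand":0},{"linear":[0,0,-0.0115],"twist":[0,0,0],"hand":0},{"linear":[0,0,-0.0115],"twist":[0,0,0],"hand":0}]'|grep time; python3 st.py
```

```text
time_s: 21.3
tq [-0.48 -0.6   0.04] F [ 2.2 -2.5  2.6] yaw 24.69 ee [0.4784 0.3794 0.1324] j7 -2.02
time_s: 21.8
tq [-0.47 -1.74 -0.01] F [ 5.6 -1.9 -1.1] yaw 24.62 ee [0.4793 0.3789 0.1206] j7 -2.03
```

```bash
python3 -m jog '[{"linear":[0.002,-0.001,-0.0025],"twist":[0,0,0],"hand":0},{"linear":[0.002,-0.001,-0.0025],"twist":[0,0,0],"hand":0}]'|grep time; python3 st.py
for i in 1 2 3 4 5 6 7 8; do python3 -m jog '[{"linear":[0.0002,-0.0002,0],"twist":[0,0,-0.04],"hand":0},{"linear":[0.0002,-0.0002,0],"twist":[0,0,-0.04],"hand":0}]' >/dev/null; python3 st.py; done
```

```text
time_s: 22.0
tq [-0.8  -0.05  0.03] F [ 0.6 -1.9 12.3] yaw 24.66 ee [0.4805 0.3792 0.1198] j7 -2.02
tq [-0.77 -0.09  0.08] F [ 0.6 -3.7 11.5] yaw 22.31 ee [0.4806 0.3789 0.1198] j7 -2.06
tq [-0.87 -0.1   0.14] F [ 0.9 -2.3 12.2] yaw 20.02 ee [0.4809 0.3786 0.1198] j7 -2.1
tq [-0.93 -0.1   0.11] F [ 0.6 -2.2 12.8] yaw 17.72 ee [0.4811 0.3783 0.1198] j7 -2.14
tq [-0.98 -0.1   0.04] F [ 0.7 -2.6 12.4] yaw 15.43 ee [0.4813 0.3781 0.1198] j7 -2.17
tq [-1.04 -0.13  0.09] F [ 0.6 -4.1 12.5] yaw 13.13 ee [0.4816 0.3777 0.1198] j7 -2.21
tq [-1.16  0.01  0.09] F [ 0.3 -4.  12. ] yaw 10.84 ee [0.4818 0.3774 0.1198] j7 -2.25
tq [-1.24 -0.02  0.09] F [ 1.3 -4.5 12.6] yaw 8.54 ee [0.4819 0.3771 0.1198] j7 -2.29
tq [-1.37  0.07  0.16] F [-0.4 -3.8 13.4] yaw 6.25 ee [0.4821 0.3768 0.1198] j7 -2.32
```

```bash
cat > fr.py <<'E'
from meas import *
def fr(r=(.0105,.012,.0135),a=(190,372)):
    c=cap("scene"); i0=cv2.imread("pics/scene0.png").astype(np.float32).mean(2); g1=np.mean([cap("scene")["image"] for _ in range(3)],0).astype(np.float32).mean(2)
    o=[]
    for th in range(*a,6):
        t=np.radians(th); p=proj(c,[[.4757+k*np.cos(t),.3743+k*np.sin(t),.082] for k in r]).astype(np.float32)
        f=lambda g:float(cv2.remap(g,p[:,:1],p[:,1:],cv2.INTER_CUBIC).mean()); o.append((th,int(100*f(g1)/f(i0))))
    print(o)
def hand(z,ctr=(.475,.375)):
    for n in("top","scene"):
        c=cap(n); g=c["image"].max(2).astype(np.float32); r=[]
        for yaw in range(-42,96,6):
            t=np.radians(yaw); p=proj(c,[[ctr[0]-k*np.cos(t),ctr[1]-k*np.sin(t),z] for k in(.024,.028,.032)]).astype(np.float32)
            r.append((yaw,int(cv2.remap(g,p[:,:1],p[:,1:],cv2.INTER_LINEAR).mean())))
        print(n,r)
E
python3 -c "
from fr import *
fr();hand(.167)"
```

```text
[(190, 59), (196, 60), (202, 60), (208, 60), (214, 60), (220, 60), (226, 60), (232, 60), (238, 59), (244, 59), (250, 59), (256, 58), (262, 56), (268, 53), (274, 50), (280, 48), (286, 47), (292, 48), (298, 49), (304, 49), (310, 51), (316, 51), (322, 53), (328, 54), (334, 56), (340, 56), (346, 54), (352, 53), (358, 53), (364, 54), (370, 55)]
top [(-42, 155), (-36, 123), (-30, 87), (-24, 70), (-18, 57), (-12, 37), (-6, 27), (0, 26), (6, 27), (12, 44), (18, 95), (24, 170), (30, 214), (36, 227), (42, 233), (48, 235), (54, 234), (60, 219), (66, 185), (72, 133), (78, 97), (84, 97), (90, 143)]
scene [(-42, 78), (-36, 76), (-30, 86), (-24, 106), (-18, 77), (-12, 27), (-6, 16), (0, 19), (6, 21), (12, 23), (18, 51), (24, 117), (30, 175), (36, 203), (42, 213), (48, 216), (54, 217), (60, 217), (66, 217), (72, 217), (78, 217), (84, 217), (90, 217)]
```

```bash

for i in 1 2 3 4; do python3 -m jog '[{"linear":[0.0002,-0.0003,0],"twist":[0,0,-0.04],"hand":0},{"linear":[0.0002,-0.0003,0],"twist":[0,0,-0.04],"hand":0}]' >/dev/null; python3 st.py; done; python3 -c "
from h import *
print([arm.read_state()[k] for k in('finger_force','opening','eef_rot','joint_efforts')])"
```

```text
tq [-1.36  0.15  0.17] F [ 1.  -4.9 13.9] yaw 3.97 ee [0.4822 0.3765 0.1198] j7 -2.36
tq [-1.37  0.28  0.14] F [-0.5 -4.4 13.7] yaw 1.68 ee [0.4823 0.3763 0.1198] j7 -2.4
tq [-1.35  0.44  0.17] F [-0.9 -3.8 14. ] yaw -0.61 ee [0.4824 0.3759 0.1198] j7 -2.44
tq [-1.45  0.48  0.17] F [-1.5 -3.9 13.6] yaw -2.9 ee [0.4825 0.3756 0.1198] j7 -2.47
[115.30394450761378, 0.1617605506595353, array([-1.32217715e-04,  9.99679737e-01, -2.52968706e-02,  6.88756533e-04]), array([ -1.72657907, -53.62315178,  -5.94189629, -34.14516449,
        -0.92732392,  -1.9724384 ,  -0.73282136])]
```

```bash
python3 -m jog '[{"linear":[0,0.001,0.008],"twist":[0,0,0],"hand":0},{"linear":[0,0.001,0.02],"twist":[0,0,0],"hand":0},{"linear":[0,0.001,0.05],"twist":[0,0,0],"hand":0},{"linear":[0,0.001,0.085],"twist":[0,0,0],"hand":0},{"linear":[0,0.001,0.085],"twist":[0,0,0],"hand":0}]'|grep time; python3 st.py; python3 -c "
from fr import *
fr(a=(0,360))
T=cap('top');i0=cv2.imread('pics/top0.png').astype(np.float32).mean(2); g=T['image'].astype(np.float32).mean(2)
o=[]
for th in range(180,372,6):
    t=np.radians(th);p=proj(T,[[.4748+k*np.cos(t),.3757+k*np.sin(t),.082] for k in(.0105,.012,.0135)]).astype(np.float32)
    f=lambda g:float(cv2.remap(g,p[:,:1],p[:,1:],cv2.INTER_CUBIC).mean()); o.append((th,int(100*f(g)/f(i0))))
print(o)"
```

```text
time_s: 25.2
tq [ 0.05 -0.05 -0.06] F [ 0.8  0.6 -0.9] yaw -2.76 ee [0.4832 0.3795 0.2094] j7 -2.45
[(0, 60), (6, 59), (12, 58), (18, 58), (24, 58), (30, 58), (36, 58), (42, 58), (48, 58), (54, 59), (60, 59), (66, 60), (72, 60), (78, 59), (84, 59), (90, 59), (96, 59), (102, 59), (108, 59), (114, 59), (120, 59), (126, 58), (132, 58), (138, 58), (144, 58), (150, 59), (156, 58), (162, 58), (168, 59), (174, 59), (180, 59), (186, 59), (192, 60), (198, 60), (204, 61), (210, 61), (216, 61), (222, 61), (228, 61), (234, 61), (240, 61), (246, 60), (252, 60), (258, 59), (264, 59), (270, 58), (276, 55), (282, 52), (288, 51), (294, 52), (300, 55), (306, 57), (312, 59), (318, 60), (324, 60), (330, 61), (336, 63), (342, 64), (348, 63), (354, 61)]
[(180, 59), (186, 59), (192, 60), (198, 60), (204, 61), (210, 61), (216, 62), (222, 62), (228, 61), (234, 60), (240, 60), (246, 61), (252, 61), (258, 61), (264, 61), (270, 61), (276, 59), (282, 57), (288, 55), (294, 54), (300, 56), (306, 59), (312, 60), (318, 60), (324, 61), (330, 62), (336, 64), (342, 66), (348, 67), (354, 67), (360, 65), (366, 62)]
```

```bash
sed -i 's/"j7",s\["joint_pos"\]\[6\].round(2))/"j7",s["joint_pos"][6].round(2),"e7",s["joint_efforts"][6].round(2))/' st.py
python3 -m jog '[{"linear":[0,0,0],"twist":[0,0,0.13],"hand":0},{"linear":[0,0,0],"twist":[0,0,0.26],"hand":0},{"linear":[0,0,0],"twist":[0,0,0.39],"hand":0},{"linear":[0,0,0],"twist":[0,0,0.5],"hand":0},{"linear":[0,0,0],"twist":[0,0,0.5],"hand":0}]'|grep time; python3 st.py
python3 -m jog '[{"linear":[-0.002,0.0005,-0.03],"twist":[0,0,0],"hand":0},{"linear":[-0.002,0.0005,-0.06],"twist":[0,0,0],"hand":0},{"linear":[-0.002,0.0005,-0.07],"twist":[0,0,0],"hand":0},{"linear":[-0.002,0.0005,-0.074],"twist":[0,0,0],"hand":0},{"linear":[-0.002,0.0005,-0.078],"twist":[0,0,0],"hand":0}]'|grep time; python3 st.py
```

```text
time_s: 25.95
tq [ 0.01 -0.01  0.06] F [ 1.4 -0.1 -1.4] yaw 25.93 ee [0.4816 0.3763 0.2018] j7 -1.97 e7 2.05
time_s: 26.45
tq [ 0.69 -0.25  0.05] F [0.5 3.  1. ] yaw 25.77 ee [0.4804 0.3779 0.1259] j7 -2.0 e7 0.01
```

```bash
python3 -c "
from fr import *
hand(.21,(.476,.3755))"
```

```text
top [(-42, 60), (-36, 53), (-30, 69), (-24, 76), (-18, 67), (-12, 41), (-6, 28), (0, 28), (6, 29), (12, 29), (18, 44), (24, 75), (30, 91), (36, 110), (42, 158), (48, 200), (54, 214), (60, 223), (66, 226), (72, 226), (78, 226), (84, 230), (90, 226)]
scene [(-42, 49), (-36, 34), (-30, 20), (-24, 19), (-18, 25), (-12, 37), (-6, 74), (0, 133), (6, 186), (12, 212), (18, 217), (24, 217), (30, 217), (36, 217), (42, 217), (48, 217), (54, 217), (60, 217), (66, 217), (72, 217), (78, 217), (84, 217), (90, 212)]
```

```bash
python3 -m jog '[{"linear":[0,0.0005,-0.003],"twist":[0,0,0],"hand":0},{"linear":[0,0.0005,-0.006],"twist":[0,0,0],"hand":0},{"linear":[0,0.0005,-0.0085],"twist":[0,0,0],"hand":0},{"linear":[0,0.0005,-0.0085],"twist":[0,0,0],"hand":0}]'|grep time; python3 st.py
for i in 1 2 3 4 5 6 7 8 9; do python3 -m jog '[{"linear":[0.0002,-0.0003,0],"twist":[0,0,-0.06],"hand":0},{"linear":[0.0002,-0.0003,0],"twist":[0,0,-0.06],"hand":0}]' >/dev/null; python3 st.py; done; python3 -c "
from fr import *
hand(.167)"
```

```text
time_s: 26.95
tq [-0.32  0.65 -0.01] F [-1.5 -0.3 18.6] yaw 25.81 ee [0.4812 0.3787 0.1197] j7 -2.0 e7 -0.01
tq [-0.42  0.59  0.04] F [-0.5  0.1 18. ] yaw 22.25 ee [0.4814 0.3782 0.1197] j7 -2.06 e7 -0.88
tq [-0.37  0.55  0.07] F [-1.7 -0.8 19. ] yaw 18.81 ee [0.4817 0.3779 0.1197] j7 -2.11 e7 -0.88
tq [-0.35  0.48  0.08] F [-1.6 -1.2 17.9] yaw 15.37 ee [0.482  0.3775 0.1197] j7 -2.17 e7 -0.89
tq [-0.43  0.51  0.04] F [-1.5 -1.4 18.9] yaw 11.93 ee [0.4822 0.3772 0.1197] j7 -2.23 e7 -0.89
tq [-0.49  0.6   0.15] F [-1.3 -1.4 19. ] yaw 8.49 ee [0.4823 0.3768 0.1197] j7 -2.28 e7 -0.91
tq [-0.63  0.66  0.11] F [-1.8 -1.2 19. ] yaw 5.06 ee [0.4825 0.3764 0.1197] j7 -2.34 e7 -0.95
tq [-0.8   0.72  0.11] F [-1.2 -2.3 19.5] yaw 1.62 ee [0.4826 0.3759 0.1197] j7 -2.4 e7 -0.98
tq [-0.83  0.79  0.18] F [-2.6 -3.  20. ] yaw -1.82 ee [0.4827 0.3755 0.1197] j7 -2.45 e7 -1.0
tq [-1.01  1.01  0.06] F [-1.4 -4.6 20.9] yaw -5.26 ee [0.4828 0.3751 0.1196] j7 -2.51 e7 -0.98
top [(-42, 148), (-36, 104), (-30, 63), (-24, 39), (-18, 29), (-12, 26), (-6, 26), (0, 33), (6, 55), (12, 82), (18, 113), (24, 174), (30, 214), (36, 227), (42, 233), (48, 235), (54, 234), (60, 220), (66, 185), (72, 134), (78, 97), (84, 97), (90, 143)]
scene [(-42, 75), (-36, 67), (-30, 52), (-24, 28), (-18, 19), (-12, 20), (-6, 18), (0, 19), (6, 44), (12, 112), (18, 175), (24, 205), (30, 215), (36, 216), (42, 217), (48, 217), (54, 217), (60, 217), (66, 217), (72, 217), (78, 216), (84, 216), (90, 213)]
```

```bash
python3 -m jog '[{"linear":[0,0.001,0.008],"twist":[0,0,0],"hand":0},{"linear":[0,0.001,0.02],"twist":[0,0,0],"hand":0},{"linear":[0,0.001,0.05],"twist":[0,0,0],"hand":0},{"linear":[0,0.001,0.09],"twist":[0,0,0],"hand":0},{"linear":[0,0.001,0.09],"twist":[0,0,0],"hand":0}]'|grep time; cat > mk.py <<'E'
from meas import *
for n,ctr in(("scene",(.4757,.3743)),("top",(.4748,.3757))):
    c=cap(n); i0=cv2.imread("pics/%s0.png"%n).astype(np.float32).mean(2); g=c["image"].astype(np.float32).mean(2); o=[]
    for th in range(240,372,6):
        t=np.radians(th);p=proj(c,[[ctr[0]+k*np.cos(t),ctr[1]+k*np.sin(t),.082] for k in(.0105,.012,.0135)]).astype(np.float32)
        f=lambda g:float(cv2.remap(g,p[:,:1],p[:,1:],cv2.INTER_CUBIC).mean()); o.append((th,round(100*f(g)/f(i0))))
    print(n,o)
E
python3 mk.py; python3 st.py
```

```text
time_s: 29.35
scene [(240, 61), (246, 61), (252, 61), (258, 60), (264, 60), (270, 58), (276, 55), (282, 52), (288, 51), (294, 52), (300, 55), (306, 58), (312, 59), (318, 60), (324, 61), (330, 62), (336, 64), (342, 65), (348, 64), (354, 62), (360, 60), (366, 59)]
top [(240, 61), (246, 61), (252, 61), (258, 62), (264, 62), (270, 61), (276, 60), (282, 58), (288, 56), (294, 55), (300, 56), (306, 59), (312, 60), (318, 60), (324, 61), (330, 63), (336, 65), (342, 67), (348, 68), (354, 67), (360, 65), (366, 63)]
tq [-0.05  0.06  0.02] F [ 0.4  0.2 -1.4] yaw -5.12 ee [0.4821 0.3761 0.2078] j7 -2.49 e7 0.02
```

The mark is unchanged after another full push (scene 288°, top 294°), which is 54–55° from its start and at the expected stop angle. The screw is tight, so the key goes back to the rack.

```bash
python3 -m jog '[{"linear":[0,-0.045,0],"twist":[0,0,0.06],"hand":0},{"linear":[0,-0.09,0],"twist":[0,0,0.12],"hand":0},{"linear":[0,-0.135,0],"twist":[0,0,0.18],"hand":0},{"linear":[0,-0.18,0],"twist":[0,0,0.24],"hand":0},{"linear":[0,-0.225,0],"twist":[0,0,0.31],"hand":0}]'|grep time
python3 -m jog '[{"linear":[0,-0.045,0],"twist":[0,0,0.06],"hand":0},{"linear":[0,-0.09,0],"twist":[0,0,0.12],"hand":0},{"linear":[0,-0.135,0],"twist":[0,0,0.18],"hand":0},{"linear":[0,-0.18,0],"twist":[0,0,0.24],"hand":0},{"linear":[0,-0.225,0],"twist":[0,0,0.31],"hand":0}]'|grep time; python3 st.py
python3 -m jog '[{"linear":[0,-0.045,0],"twist":[0,0,0.06],"hand":0},{"linear":[0,-0.09,0],"twist":[0,0,0.12],"hand":0},{"linear":[0,-0.135,0],"twist":[0,0,0.18],"hand":0},{"linear":[0,-0.18,0],"twist":[0,0,0.24],"hand":0},{"linear":[-0.003,-0.215,0],"twist":[0,0,0.317],"hand":0}]'|grep time; 
python3 -m jog '[{"linear":[0,0,0],"twist":[0,0,0],"hand":0},{"linear":[0,0,0],"twist":[0,0,0],"hand":0}]'|grep time; python3 st.py
```

```text
time_s: 29.95
time_s: 30.45
tq [ 0.05 -0.08  0.08] F [ 1.1  0.2 -1.1] yaw 30.54 ee [ 0.4804 -0.0759  0.2054] j7 -0.97 e7 -3.54
time_s: 30.95
time_s: 31.15
tq [ 0.04 -0.02  0.01] F [ 0.4 -0.3 -1.4] yaw 48.43 ee [ 0.4777 -0.2892  0.205 ] j7 -0.25 e7 0.36
```

```bash
python3 -m jog '[{"linear":[0.0015,-0.0005,-0.03],"twist":[0,0,0],"hand":0},{"linear":[0.0015,-0.0005,-0.06],"twist":[0,0,0],"hand":0},{"linear":[0.0015,-0.0005,-0.085],"twist":[0,0,0],"hand":0},{"linear":[0.0015,-0.0005,-0.09],"twist":[0,0,0],"hand":0},{"linear":[0.0015,-0.0005,-0.09],"twist":[0,0,0],"hand":0}]'|grep time; python3 st.py
python3 - <<'E'
from meas import *
s=arm.read_state(); 
for n,hz in(("top",.05),("scene",.05)):
    c=cap(n); g=c["image"].max(2); p=proj(c,[[.480,-.2985,.05]])[0].round().astype(int); print(n,p,proj(c,[[.48,-.30,.061]])); print(g[p[1]-12:p[1]+6,p[0]-10:p[0]+11])
E
```

```text
time_s: 31.65
tq [ 0.   -0.04  0.04] F [ 0.3  0.3 -1.4] yaw 48.64 ee [ 0.48   -0.288   0.1159] j7 -0.25 e7 -0.01
top [442 173] [[443.33032549 171.3286196 ]]
[[236 236 236 236 236 236 236 236 236 235 218 167 120  68  37  37  60  86
  156 192 154]
 [236 236 236 236 236 236 236 236 236 236 235 231 195 112  59  57  72 111
  206 231 232]
 [236 236 236 236 236 236 236 236 236 236 236 229 163  95  74  75  88 153
  227 236 236]
 [236 236 237 236 236 236 236 236 236 236 235 212 129  81  76  78 111 204
  233 236 236]
 [236 236 236 236 236 236 237 236 236 236 233 184 108  79  77  88 152 227
  236 236 236]
 [236 236 236 236 236 236 236 236 236 235 229 151  87  76  78 110 201 232
  235 236 236]
 [232 233 232 227 224 224 224 224 224 222 199 124  81  76  86 143 217 228
  230 235 236]
 [208 208 204 166 141 139 139 139 139 135 112  86  77  79 102 177 213 217
  219 230 235]
 [132 132 132 124 119 119 119 119 118 107  85  77  76  84 135 201 215 216
  217 226 235]
 [116 117 117 118 118 118 117 117 112  93  78  75  77  96 173 210 215 215
  216 225 235]
 [116 116 116 116 117 117 117 114  97  81  76  75  77
[... 1608 characters left out ...]
9 143 129 120 115 110 108  92  79  78 102 148 184 193 194 196
  197 203 208]
 [ 60  94 119 120 117 116 111  99  88  84  82  81  99 137 172 188 191 191
  191 189 193]
 [ 88 105 114 116 116 116 112 105  92  88  87  85  94 115 146 168 172 172
  169 163 168]
 [108 113 116 117 117 115 116 111 104  99  97  99 102 110 121 132 131 127
  122 120 151]
 [116 115 115 116 117 117 117 115 114 111 112 111 113 114 113 108  99  95
   89 101 153]
 [115 115 117 117 115 116 116 116 116 117 118 115 113 109 101  93  88  86
   85 107 164]
 [115 115 116 116 117 116 118 116 117 116 113 108 103  94  89  86  82  82
   87 119 174]
 [116 115 116 115 116 117 115 115 112 108 103  94  89  84  83  82  81  83
   90 134 186]]
```

```bash
python3 -m jog '[{"linear":[0,-0.001,-0.008],"twist":[0,0,0],"hand":0},{"linear":[0,-0.001,-0.016],"twist":[0,0,0],"hand":0},{"linear":[0,-0.001,-0.022],"twist":[0,0,0],"hand":0},{"linear":[0,-0.001,-0.022],"twist":[0,0,0],"hand":0}]'|grep time; python3 st.py
```

```text
time_s: 32.15
tq [-1.88 -1.83  0.16] F [ 6.1 -6.7 -5.8] yaw 48.55 ee [ 0.4816 -0.2923  0.0942] j7 -0.24 e7 -0.07
```

```bash
python3 -m jog '[{"linear":[0.002,-0.003,0],"twist":[0,0,0],"hand":0},{"linear":[0.002,-0.003,-0.005],"twist":[0,0,0],"hand":0},{"linear":[0.002,-0.003,-0.01],"twist":[0,0,0],"hand":0},{"linear":[0.002,-0.003,-0.01],"twist":[0,0,0],"hand":0}]'|grep time; python3 st.py
```

```text
time_s: 32.55
tq [-0.98 -0.96  0.01] F [ 3.2 -3.4 -3.8] yaw 48.57 ee [ 0.4823 -0.2938  0.0837] j7 -0.24 e7 -0.03
```

```bash
python3 -m jog '[{"linear":[0.001,-0.001,-0.006],"twist":[0,0,0],"hand":0},{"linear":[0.001,-0.001,-0.012],"twist":[0,0,0],"hand":0},{"linear":[0.001,-0.001,-0.018],"twist":[0,0,0],"hand":0},{"linear":[0.001,-0.001,-0.02],"twist":[0,0,0],"hand":0},{"linear":[0.001,-0.001,-0.02],"twist":[0,0,0],"hand":0}]'|grep time; python3 st.py
python3 -m jog '[{"linear":[0,0,-0.002],"twist":[0,0,0],"hand":0},{"linear":[0,0,-0.004],"twist":[0,0,0],"hand":0},{"linear":[0,0,-0.004],"twist":[0,0,0],"hand":0}]'|grep time; python3 st.py
```

```text
time_s: 33.05
tq [-0.06 -0.1   0.06] F [ 0.  -0.4 -1.6] yaw 48.57 ee [ 0.483  -0.2943  0.0639] j7 -0.23 e7 -0.0
time_s: 33.35
tq [ 0.03 -0.03 -0.04] F [ 0.2 -0.3 -1.1] yaw 48.57 ee [ 0.4832 -0.2944  0.0603] j7 -0.23 e7 0.0
```

```bash
python3 -m jog '[{"linear":[0,0,-0.0015],"twist":[0,0,0],"hand":0},{"linear":[0,0,-0.0025],"twist":[0,0,0],"hand":0},{"linear":[0,0,-0.0025],"twist":[0,0,0],"hand":0}]'|grep time; python3 st.py
```

```text
time_s: 33.65
tq [ 0.74  1.23 -0.03] F [-3.7  2.3 14.6] yaw 48.57 ee [ 0.484  -0.2947  0.0598] j7 -0.23 e7 0.04
```

```bash
python3 -m jog '[{"linear":[-0.001,0.0005,0.0025],"twist":[0,0,0],"hand":0},{"linear":[-0.001,0.0005,0.0025],"twist":[0,0,0],"hand":0.3},{"linear":[-0.001,0.0005,0.0025],"twist":[0,0,0],"hand":0.5},{"linear":[-0.001,0.0005,0.0025],"twist":[0,0,0],"hand":1},{"linear":[-0.001,0.0005,0.0025],"twist":[0,0,0],"hand":1}]' 30
python3 -m jog '[{"linear":[0,0,0],"twist":[0,0,0],"hand":1},{"linear":[0,0,0],"twist":[0,0,0],"hand":1},{"linear":[0,0,0],"twist":[0,0,0],"hand":1},{"linear":[0,0,0],"twist":[0,0,0],"hand":1},{"linear":[0,0,0.02],"twist":[0,0,0],"hand":1}]'
python3 -m jog '[{"linear":[0,0,0.04],"twist":[0,0,0],"hand":1},{"linear":[0,0,0.08],"twist":[0,0,0],"hand":1},{"linear":[0,0,0.12],"twist":[0,0,0],"hand":1},{"linear":[-0.03,-0.04,0.14],"twist":[0,0,0],"hand":1},{"linear":[-0.06,-0.09,0.14],"twist":[0,0,0],"hand":1}]'
python3 - <<'E'
from meas import *
T=cap("top");S=cap("scene")
a=handle(T,(447,164));b=handle(S,(411,118));print(tri(ray(T,*a),ray(S,*b)))
for c,n in((T,"top"),(S,"scene")):
    d=np.abs(c["image"].astype(int)-cv2.imread("pics/%s0.png"%n)[:,:,::-1]).max(2); x,y=((423,168) if n=="top" else (394,131)); print(n,"small-key diff",d[y-8:y+9,x-10:x+11].max(), "stopper",d[150:162,420:432].max() if n=="top" else d[122:136,380:388].max())
E
python3 mk.py
```

```text
time_s: 34.15
ee_pos: [0.4822, -0.294, 0.0603]
eef_rot: [-0.0, 0.912, 0.411, -0.0]
force: [0.2, 0.0, -0.1]
opening: 0.803
finger_force: 0.0
time_s: 34.65
ee_pos: [0.4806, -0.2932, 0.0783]
eef_rot: [-0.002, 0.911, 0.411, -0.001]
force: [-0.1, -0.5, 0.6]
opening: 1.003
finger_force: 0.0
time_s: 35.15
ee_pos: [0.4303, -0.3742, 0.2241]
eef_rot: [0.002, 0.911, 0.413, 0.002]
force: [1.4, -1.5, -0.3]
opening: 1.002
finger_force: 0.0
handle 58 [447.5 165.3] [ 0.4742 -0.3004] len 0.062 yaw 52.4
handle 72 [411.8 118.6] [ 0.4786 -0.2991] len 0.06 yaw 51.1
(array([ 0.4785, -0.3033,  0.1024]), np.float64(4.0))
top small-key diff 70 stopper 13
scene small-key diff 29 stopper 5
scene [(240, 102), (246, 102), (252, 102), (258, 101), (264, 100), (270, 97), (276, 92), (282, 89), (288, 88), (294, 91), (300, 95), (306, 99), (312, 101), (318, 101), (324, 102), (330, 103), (336, 105), (342, 108), (348, 108), (354, 105), (360, 102), (366, 101)]
top [(240, 108), (246, 109), (252, 109), (258, 109), (264, 109), (270, 107), (276, 104), (282, 99), (288, 95), (294, 93), (300, 96), (306, 101), (312, 104), (318, 105), (324, 107), (330, 111), (336, 114), (342, 117), (348, 118), (354, 116), (360, 112), (366, 108)]
```

```bash
python3 -c "
from station import arm
print(arm.sign_off())"
```

```text
the job is handed in; nothing more can be done
None
```

I turned the clamp screw clockwise about 55° to its stop and put the larger key back upright, fully down in its rack hole and released. I judged the stop by the screw-head mark not moving on a repeat push; the wrist torque never rose sharply, so the key seems to have slipped in the socket once there. I didn't touch the smaller key or the other items, and handed in at about 35 s.

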